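Hang a rinsed test panel on the drying rail over its drip dish

TASK

Take the black-gripped carrier with the metal test panel from its sloping rest, hook it over the rail under the shelf at the gap in the keeper plate, then slide it along the rail, beneath the keeper, until the panel hangs centred over the glass petri dish, and let go of it there. Do not bump the jars on the shelf, and leave the dish and the tape roll where they stand.

Things in the scene. Friction and masses are not known exactly. Their poses are not given: they have to be found in the camera images.
- carrier: Loose panel carrier, 0.1 to 0.2 kg: steel strap hook (20 mm wide, 5 mm thick), panel, black grip. Origin: centre of the hook's bend, on the rail's axis when hung. z up along the panel, y along the rail, -x front. Hook inside: x -8 to 8 mm, top at z 5; outer top z 10; back tip leg x 8 to 13 down to z -8; front shank x -13 to -8 down to z -36. Hangs balanced, panel upright.
- carrier_grip (a point): Place to pinch on the carrier's black grip, (-44, 0, 17) mm from its origin, axes as the carrier. Grip: straight bar, 10 mm thick in y (pinch across this), 18 mm broad, 70 mm long from (-16, 0, -22) to (-56, 0, 35) mm, so it slants 35 degrees forward of the panel. The carrier starts leaning back 35 degrees, so there the grip stands upright, this point about 0.15 m over the worktop.
- carrier_panel (a point): Centre of the carrier's plain aluminium panel, (12, 0, -69) mm from its origin, axes as the carrier. 60 mm wide in y, 72 mm high, 4 mm thick; its lower edge is at z -105 mm of the carrier.
- rest: Fixed grey sloping rest, foot 110 x 100 mm, about 80 mm high; origin: middle of the foot's underside. Its plate leans 35 degrees toward its own +x; the panel's lower edge stands behind a 4 mm lip, between cheeks with 3 mm play each side, 30 mm above the worktop. The carrier lifts straight up out of it; its y is parallel to the rest's y.
- rail_stand: Fixed riser shelf 428 mm wide (y), 145 mm deep, on two 8 mm end cheeks at y +-210 mm, x -20 to 125 mm. A straight 10 mm steel rail runs along y between them, axis at x 0, z 165 mm. Origin: on the worktop below the rail's middle; x to the back, -x front (toward the robot). The shelf overhangs the rail, so a gripper must lean back to the front, in line with the slanted grip.
- rail_gap (a point): Point on the rail's axis in the middle of the keeper's gap, 165 mm above the worktop. Axes as rail_stand: x to the back, y along the rail, z up. The gap is 80 mm long (y -40 to 40 mm); only here can a hook be passed over the rail, coming from the front.
- keeper_left (a point): Lower inner corner of the left keeper plate, (0, 40, 16) mm from rail_gap. Keeper plates: 4 mm thick in x, straight above the rail, from y 40 to 206 mm and -40 to -206 mm, lower edge 16 mm above the rail's axis, upper edge at the shelf. Under them a seated hook can rise 6 mm, too little to leave the rail.
- shelf_edge (a point): Middle of the front lower edge of the shelf board, (-20, 0, 60) mm from rail_gap. The board is 10 mm thick and goes 145 mm back; a thin strip along its front edge stands up to 96 mm above the rail's axis.
- petri_dish: Round glass petri dish, 64 mm across, 18 mm high, on the worktop straight below the rail, on one side of the gap (left or right, 90 to 125 mm from the middle). Origin: centre of its underside. The carrier shall hang over it.
- tape_roll: Roll of tape, 68 mm across, 19 mm high, lying below the rail on the other side. Origin: centre of its underside. Stays.
- sample_jar1: Small jar with screw cap, 33 mm across, 55 mm high, standing on the shelf. Origin: centre of its underside. Stays.
- sample_jar2: Another such jar, 33 mm across, 55 mm high, standing on the shelf. Origin: centre of its underside. Stays.
- notebook: Closed notebook, 150 x 108 x 13 mm, flat on the worktop, on the other side from the rest. Origin: centre of its underside.
There are look-alikes about, which are no part of the job. What is shaped like the carrier but pink is not meant.

How it is judged (in metres and radians):
On the way:
1. the hook is over the rail in the keeper's gap: the carrier upright within 0.3 rad, its origin within 6 mm of the rail's axis in height and 8 mm across it, and within 32 mm of the gap's middle (z of carrier in the frame of rail_gap between -0.006 and 0.006 m and x of carrier in the frame of rail_gap between -0.008 and 0.008 m and angle between carrier's own z axis and vertical below 0.3 rad and y of carrier in the frame of rail_gap between -0.032 and 0.032 m), for 0.2 s.
At the end, for the whole second after the job is handed in: The carrier hangs at rest and released on the rail, upright within 0.3 rad, its origin within 6 mm of the rail's axis in height and 8 mm across it, and within 12 mm, seen from above, of the centre of the petri dish (z of carrier in the frame of rail_gap between -0.006 and 0.006 m and x of carrier in the frame of rail_gap between -0.008 and 0.008 m and angle between carrier's own z axis and vertical below 0.3 rad and horizontal distance between carrier and petri_dish below 0.012 m and contact force between carrier and rail_stand above 0.2 N and linear speed of carrier below 0.03 m/s and angular speed of carrier below 0.3 rad/s); the robot touches nothing.
It fails at once if a jar on the shelf is shifted more than 15 mm or tipped (distance of any of sample_jar1, sample_jar2 from where it was at the start of the episode above 0.015 m or angle between any of sample_jar1, sample_jar2's own z axis and vertical above 0.3 rad).
It fails at once if the petri dish or the tape roll is shifted more than 10 mm (distance of any of petri_dish, tape_roll from where it was at the start of the episode above 0.01 m).
It also fails if it takes over 48 s, if anything falls off the work surface, if the arm or the gripper's body presses on something with over 40 N, if the wrist force passes 120 N, or if a joint passes its speed limit or range.

ROBOT

A 7-joint arm with a two-finger parallel gripper is mounted at the origin on a cart in front of the work surface, level with it; the furniture and walls round the work are solid. World frame = base frame: x ahead of the robot, y to its left, z up, the work surface at z = 0. Lengths are in m, angles in degrees, forces in N, time in s.
With the tool pointing down it reaches from about 0.4 to 0.85 m from the base axis. Payload 10.4 kg.
Tool frame: the origin (TCP) lies on the centre line of the jaws, within the pads' length; the fingertips stand 14 mm ahead of it and the grasp point (between the pads) lies 5 mm behind it; z points along the fingers, y is the direction in which the jaws open and shut (so a half turn about z gives the same grasp; the last joint's range is limited). The gripper opens to 85 mm and grips with 20 to 120 N. Pads are 22 mm wide; open, the fingers measure 114 mm over their backs; the gripper's body (76 mm by 85 mm) begins 54 mm behind the grasp point. The pads swing forward as they close: fully open they stand 13 mm farther back than shut.
Start: joints at [-65.294, 19.034, -3.707, 83.658, 1.238, 77.344, -5.071], TCP at [0.274, 0.562, 0.245] pointing down, gripper open.
Joint ranges: [-148.97, 148.97], [-28.65, 121.19], [-84.17, 76.75], [9.2, 138.47], [-72.65, 252.65], [3.7, 117.97], [-149.18, 149.18]. Speed limits (degrees/s): [127.2, 127.2, 159.86, 159.86, 180, 180, 180].

INTERFACE

Orientations are given as [roll, pitch, yaw] about the fixed x, y, z axes, in that order (R = Rz(yaw) Ry(pitch) Rx(roll)).
In Python, from station import readout, optics, manip gives the robot as it stands.
- The arm moves only by the tool carry_out, never from a script. Its argument "deltas" is a list of rows, each a list of 3 entries, a list of its own where there are three numbers: the closure, from -1 (fully open) to 1 (shut), so that 0 is half open, then the shift along the tool's x, y, z in m, then the turn, a rotation vector about the tool's x, y, z in degrees. In form: [[hand, [x, y, z], [rx, ry, rz]], ...]. A call has exactly 10 rows; each row shifts and turns the commanded pose from where the row before left it, along the tool's axes as they then stand; what a row does not reach is not made up. A row lasts 1/12 s, in which the tool goes at most 41.7 mm and 7.16 degrees, less where a joint would pass 70% of its speed; a pose out of reach is approached as far as the arm can. A call with a gripper value outside its range is refused whole. The fingers move at their own pace and stop on an object; "newtons" is the grip in N (left out, the last holds). Time passes only in rows, so rows that do not move let the fingers close, or fill a call up. It gives the time, the measured TCP pose, the force and the opening at its end, in the units of the state.
- readout.state(): the state, without advancing time (a new reading comes with each control period).
- optics.camera(name): name is "side" or "top"; returns a dict with "frame" (420x560x3 uint8, blue, green, red), "mtx" (3x3 intrinsics, pixels), "distortion" ([k1, k2, p1, p2, k3] as OpenCV has them; the pictures are not rectified), "origin" and "orientation" of the camera in the world. Camera axes: x right, y down, z forward; pixel columns grow to the right and rows downward; lengths in m; the calibration is good to about 2 mm. A picture is of the moment at which its call begins. There is no depth.
- manip.finish_job(): hands the job in, once; it reports no verdict.
The state is a dict: "clock": time; "joint_positions": joint angles; "qvel": joint speeds; "joint_efforts": joint torques, N m; "eef_pos": TCP position; "tool_rot": TCP orientation; "contact_force": force on the tool from outside, world axes, zero at the start; "torque": the same for the moment, N m; "gripper_width": finger opening in m.
Only numpy, scipy, OpenCV 4.12 (cv2) and the standard library are available. Lean on these libraries where they do the work, as an engineer would, in place of code of your own. Each camera call takes 0.05 s, during which the arm holds its last target.

## Working session

There is one attempt and no reset: what is moved stays moved. The work goes in short steps, Python scripts to look and compute and a tool call to move; the robot and the scene stay as the last step left them, time stands still between calls to the robot, and variables do not carry over. Pictures are saved under pics/ and viewed, and the job is handed in when it is done.

Besides the shell and the picture viewer there is one more tool, called after "Emit:" by a JSON object that holds its "api" and its "payload". carry_out: Moves the arm, as the interface text tells. Its arguments: {"type":"object","properties":{"deltas":{"type":"array","items":{"type":"array"}},"newtons":{"type":"number"}},"required":["deltas"]}

```bash
mkdir -p pics; ls
python3 - <<'E'
from station import readout, optics
import cv2
print(readout.state())
for n in ("side","top"):
    c=optics.camera(n); cv2.imwrite(f"pics/{n}0.png",c["frame"]); print(n,c["mtx"],c["distortion"],c["origin"],c["orientation"])
E
```

```text
pics
{'clock': 0.0, 'joint_positions': array([-65.29414535,  19.07306022,  -3.70784617,  83.70539001,
         1.23661125,  77.34368641,  -5.07016207]), 'qvel': array([-0.04707083,  0.0695388 , -0.00013322, -0.01674301,  0.07935667,
       -0.059894  ,  0.05375832]), 'joint_efforts': array([-2.59841509e-04, -6.25430202e+01,  4.87683574e-02, -3.91621470e+01,
        1.59932161e-02,  9.65227227e-03,  1.07726538e-05]), 'eef_pos': array([0.27382523, 0.56142798, 0.24450925]), 'tool_rot': array([-1.79917710e+02,  2.58118448e-03,  1.54001522e+02]), 'contact_force': array([-0.31352737, -0.64523673,  0.31386888]), 'torque': array([-0.02479283, -0.03782694,  0.00721568]), 'gripper_width': 0.08540038907219641}
side [[469.22383342   0.         274.75871022]
 [  0.         469.22383342 210.72969836]
 [  0.           0.           1.        ]] [-0.1500582  0.         0.         0.         0.       ] [ 0.09264838 -0.26626316  1.18677845] [-1.51329721e+02  4.71696929e-03 -5.23304315e+01]
top [[461.79545552   0.         284.86110819]
 [  0.         461.79545552 210.21061307]
 [  0.           0.           1.        ]] [0.01929736 0.         0.         0.         0.        ] [0.32419499 0.0679743  1.21258059] [-1.67951797e+02 -1.09794169e-01 -8.67258185e+01]
```

View pics/side0.png

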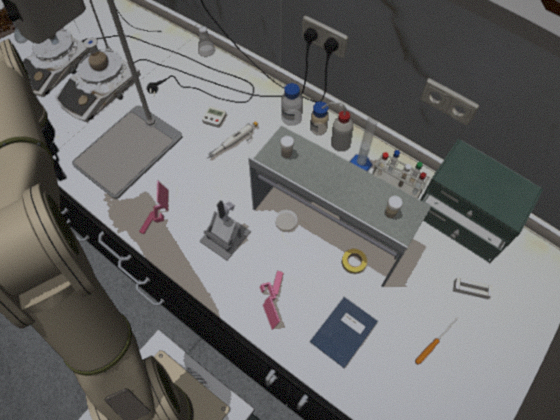

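View pics/top0.png

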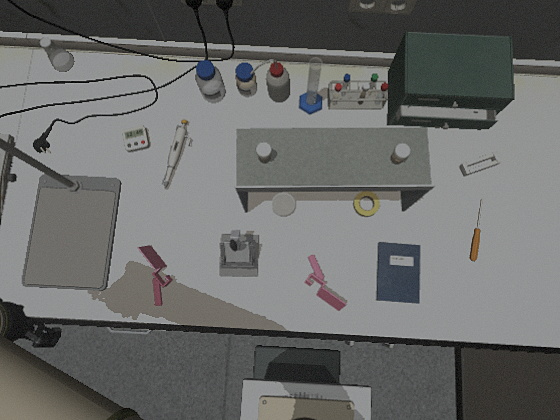

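The top view shows the rest and carrier at about (238,250), the dish at (284,204), the tape at (367,204) and jars at (264,152) and (401,153). In the side view the grip is at about (222,210). Two pink carriers lie flat. Next I'll enlarge the crops.

```bash
cat > h.py <<'E'
import numpy as np, cv2
from scipy.spatial.transform import Rotation as R
def rot(rpy): return R.from_euler('xyz',rpy,degrees=True).as_matrix()
def ray(c,uv):
    p=cv2.undistortPoints(np.array([[uv]],float),c["mtx"],np.array(c["distortion"]))[0,0]
    d=rot(c["orientation"])@np.array([p[0],p[1],1]); return np.array(c["origin"]),d/np.linalg.norm(d)
def onz(c,uv,z):
    o,d=ray(c,uv); return o+d*(z-o[2])/d[2]
def tri(c1,u1,c2,u2):
    o1,d1=ray(c1,u1);o2,d2=ray(c2,u2)
    A=np.stack([d1,-d2],1); s=np.linalg.lstsq(A,o2-o1,rcond=None)[0]
    a=o1+d1*s[0];b=o2+d2*s[1]; return (a+b)/2,np.linalg.norm(a-b)
def proj(c,P):
    Rm=rot(c["orientation"]).T; rv=cv2.Rodrigues(Rm)[0]; t=-Rm@np.array(c["origin"])
    return cv2.projectPoints(np.array(P,float).reshape(-1,3),rv,t,c["mtx"],np.array(c["distortion"]))[0][:,0]
def crop(f,x,y,w,h,s,name):
    g=cv2.resize(f[y:y+h,x:x+w],None,fx=s,fy=s,interpolation=cv2.INTER_CUBIC)
    g=np.clip(g.astype(float)*1.5,0,255).astype(np.uint8)
    st=10 if s>=5 else 20
    for i in range(x-x%st+st,x+w,st): cv2.putText(g,str(i),(int((i-x+.5)*s)-10,10),0,.35,(0,0,255)); cv2.line(g,(int((i-x+.5)*s),12),(int((i-x+.5)*s),20),(0,0,255))
    for j in range(y-y%st+st,y+h,st): cv2.putText(g,str(j),(0,int((j-y+.5)*s)+4),0,.35,(0,0,255)); cv2.line(g,(24,int((j-y+.5)*s)),(32,int((j-y+.5)*s)),(0,0,255))
    cv2.imwrite("pics/"+name,g)
E
python3 - <<'E'
from h import *
from station import optics
import pickle
t=optics.camera("top"); s=optics.camera("side"); pickle.dump((t,s),open("c0.pkl","wb"))
crop(t["frame"],210,220,70,60,10,"t_rest.png")
crop(s["frame"],190,190,70,70,8,"s_rest.png")
crop(t["frame"],225,120,215,105,3.7,"t_rail.png")
crop(s["frame"],240,120,200,170,3.5,"s_rail.png")
E
```

```text
(no output)
```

View pics/t_rest.png

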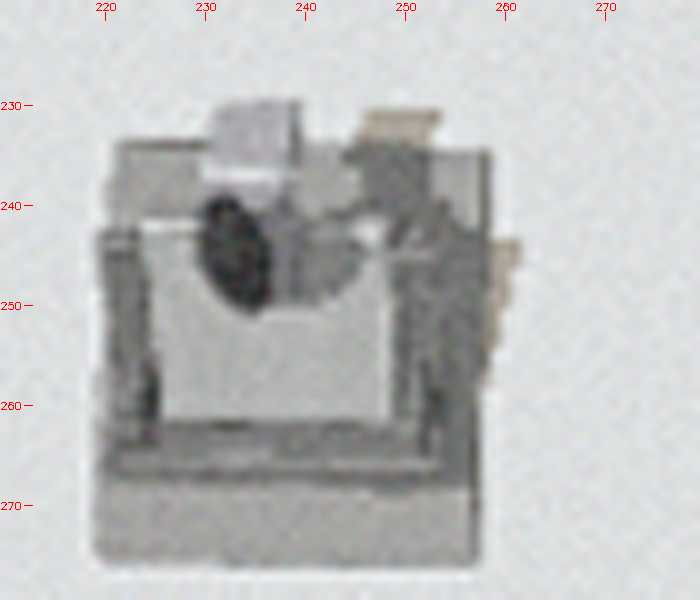

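View pics/s_rest.png

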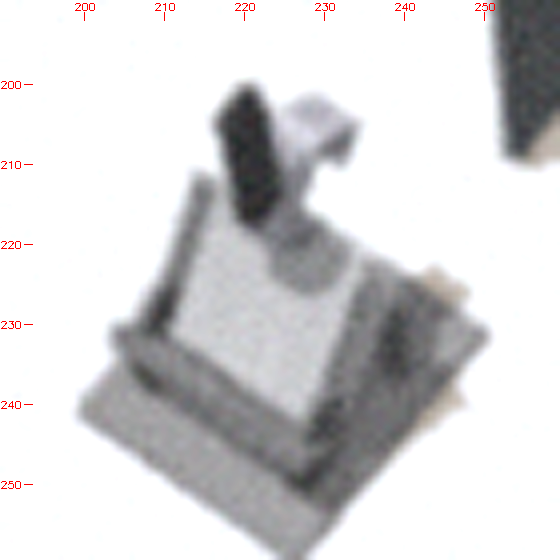

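View pics/t_rail.png

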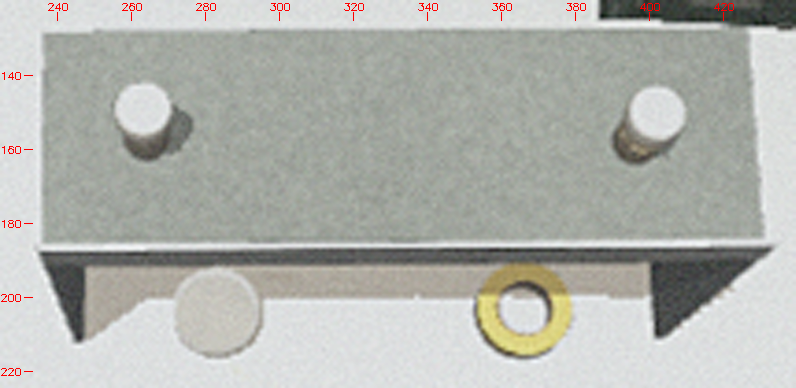

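View pics/s_rail.png

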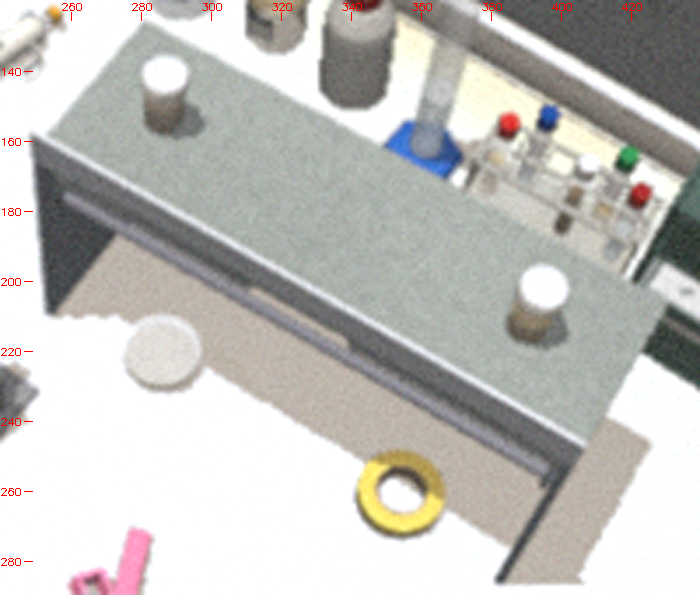

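Run:
```python
from h import *
import pickle
t,s=pickle.load(open("c0.pkl","rb"))
np.set_printoptions(precision=4,suppress=True)
print("cheek bottoms top",onz(t,(246,212),0),onz(t,(402,211),0))
print("cheek bottoms side",onz(s,(253,210),0),onz(s,(482.5,286),0))
print("strip top L",onz(t,(235.3,186.5),.261),onz(s,(249.5,158),.261))
print("strip top R",onz(t,(433,185.3),.261),onz(s,(406,246),.261))
# rail ends side, axis z .165
a=onz(s,(259,176),.165);b=onz(s,(395,254),.165);print("rail",a,b,np.degrees(np.arctan2(*(b-a)[:2])))
print("keeper corners",onz(s,(311,203),.181),onz(s,(340,219),.181))
print("dish",onz(t,(283.5,204.2),.009),onz(s,(286.5,220.5),.009))
print("tape",onz(t,(366.3,203.8),.01))
for n,z in (("foot",0.006),):
  print("foot top",[onz(t,u,z)[:2] for u in [(219,275.5),(257,275.5)]])
```

```text
cheek bottoms top [0.5718 0.1842 0.    ] [ 0.5986 -0.2333  0.    ]
cheek bottoms side [0.5698 0.1816 0.    ] [ 0.768  -0.4639  0.    ]
strip top L [0.5725 0.1861 0.261 ] [0.5705 0.1794 0.261 ]
strip top R [ 0.5993 -0.2339  0.261 ] [ 0.5991 -0.2378  0.261 ]
rail [0.591  0.1702 0.165 ] [ 0.6171 -0.2241  0.165 ] 176.217013597898
keeper corners [0.5998 0.0124 0.181 ] [ 0.6066 -0.0694  0.181 ]
dish [0.597  0.0849 0.009 ] [0.5977 0.0818 0.009 ]
tape [ 0.6106 -0.1358  0.01  ]
foot top [array([0.3989, 0.2408]), array([0.4045, 0.1426])]
```

Run:
```python
from h import *
import pickle
t,s=pickle.load(open("c0.pkl","rb"))
crop(s["frame"],240,150,100,75,8,"s_L.png")
crop(s["frame"],300,190,110,80,7,"s_R.png")
crop(t["frame"],225,175,70,45,10,"t_L.png")
crop(t["frame"],385,175,60,45,10,"t_R.png")
```

```text
(no output)
```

View pics/s_L.png

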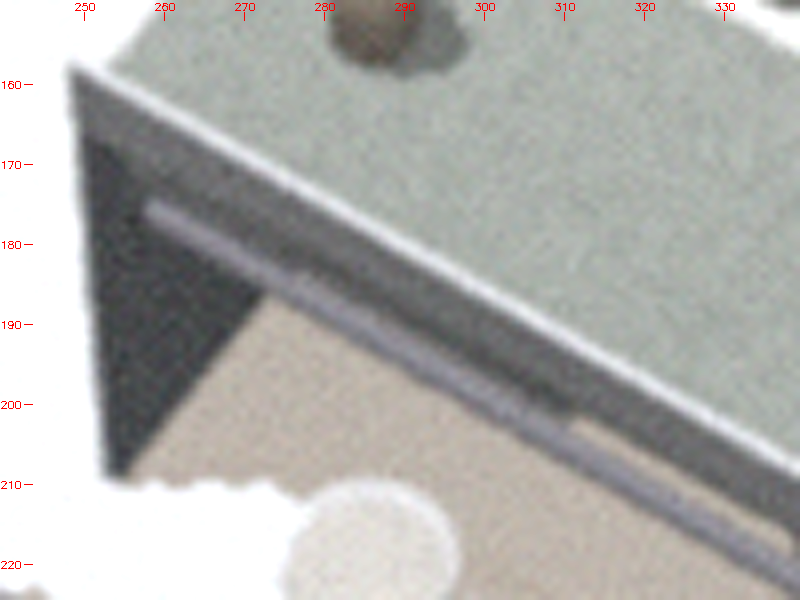

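View pics/s_R.png

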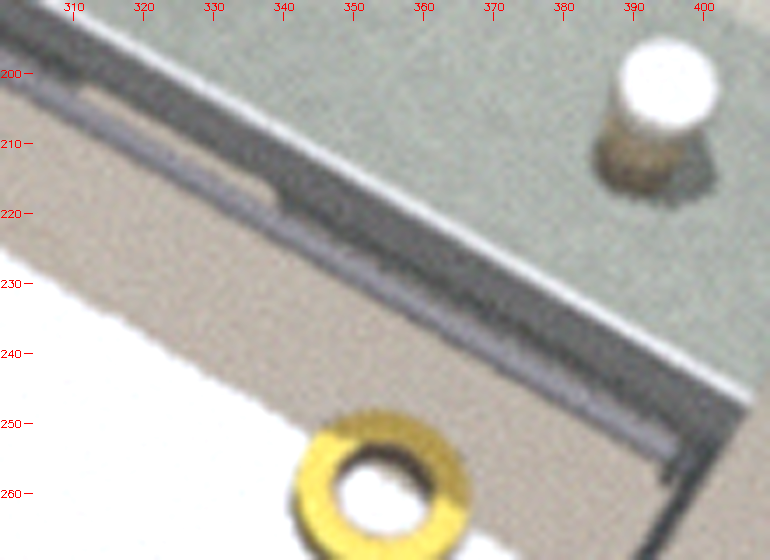

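View pics/t_L.png

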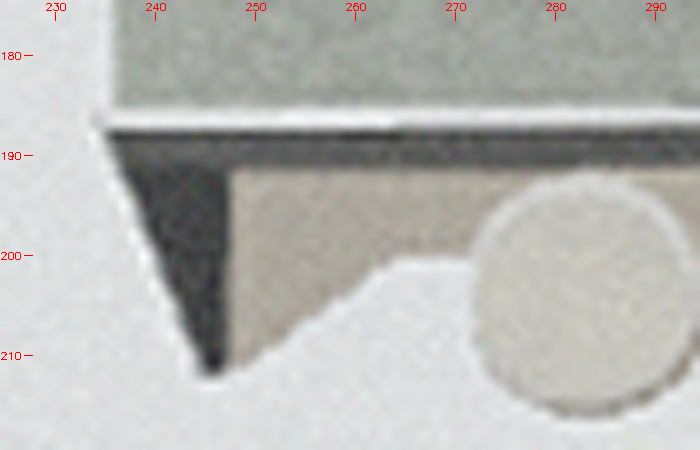

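View pics/t_R.png

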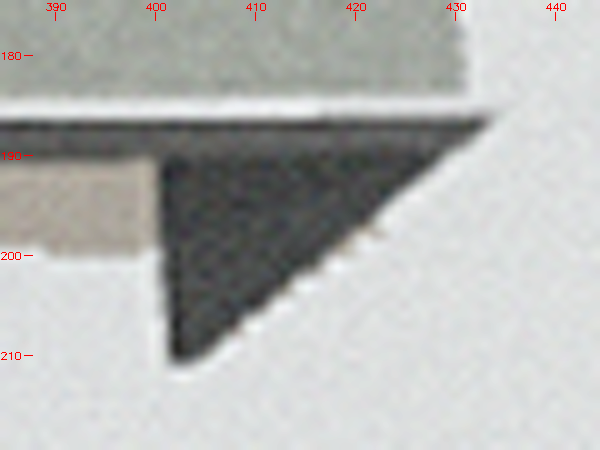

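Run:
```python
from h import *
import pickle
t,s=pickle.load(open("c0.pkl","rb"))
np.set_printoptions(precision=4,suppress=True)
def dark(c,x0,y0,x1,y1,th):
    g=c["frame"][y0:y1,x0:x1].max(2); m=(g<th).astype(np.uint8)
    n,l,st,ce=cv2.connectedComponentsWithStats(m); i=1+np.argmax(st[1:,4])
    pts=np.argwhere(l==i)[:,::-1]+[x0,y0]; print(st[i],ce[i]+[x0,y0],cv2.minAreaRect(pts.astype(np.float32))); return ce[i]+[x0,y0]
a=dark(t,226,236,242,254,55); b=dark(s,212,196,230,222,55)
print("bar centre",tri(t,a,s,b))
print("bar top",tri(t,(232.5,243),s,(220.3,202)))
# panel lower edge corners
print("panel low L",tri(t,(225.3,261.8),s,(211,229.5))," R",tri(t,(248.8,261.8),s,(228,243.5)))
print("L",onz(t,(225.3,261.8),.03),"R",onz(t,(248.8,261.8),.03))
# hook outer corners
print("hook top far L/R",tri(t,(231,230),s,(229,201.5)),tri(t,(239.3,230),s,(234.3,205)))
# foot
for z in(0,.01): print([onz(t,u,z)[:2] for u in [(219,275.7),(257,275.7),(258.5,234.3),(221,233.7)]])
```

```text
[ 4  4  7 11 54] [233.2778 244.8889] ((233.0, 245.0), (10.0, 6.0), 90.0)
[ 6  6  7 16 71] [221.0141 209.8451] ((221.09616088867188, 209.48077392578125), (15.100942611694336, 5.099019527435303), 78.69007110595703)
bar centre (array([0.4638, 0.1944, 0.1391]), np.float64(0.0011088647308568464))
bar top (array([0.4627, 0.1906, 0.1846]), np.float64(0.0026204270706190664))
panel low L (array([0.4345, 0.2217, 0.038 ]), np.float64(0.005523234402555746))  R (array([0.4388, 0.1649, 0.0155]), np.float64(0.0025789215923563828))
L [0.433  0.2244 0.03  ] R [0.4364 0.1645 0.03  ]
hook top far L/R (array([0.5033, 0.205 , 0.1155]), np.float64(0.0030281493528244896)) (array([0.5032, 0.1852, 0.1188]), np.float64(0.0012918907968146184))
[array([0.3988, 0.2417]), array([0.4044, 0.1429]), array([0.5134, 0.1466]), array([0.5093, 0.246 ])]
[array([0.3982, 0.2402]), array([0.4037, 0.1423]), array([0.5118, 0.1459]), array([0.5078, 0.2446])]
```

Emit:
{"api": "carry_out", "payload": {"deltas": [[-1,[0,0,0],[0,0,-5.7]],[-1,[0,0,0],[0,0,-5.7]],[-1,[0,0,0],[0,0,-5.7]],[-1,[0,0,0],[0,0,-5.7]],[-1,[0,0,0],[0,0,-5.9]],[-1,[-0.012,-0.026,0],[0,0,0]],[-1,[-0.012,-0.026,0],[0,0,0]],[-1,[-0.012,-0.026,0],[0,0,0]],[-1,[-0.012,-0.026,0],[0,0,0]],[-1,[-0.012,-0.026,0],[0,0,0]]]}}

```text
clock: 1.03
eef_pos: [0.3404, 0.4334, 0.2451]
tool_rot: [-180.0, -0.0, -177.3]
contact_force: [0.2, -0.4, 0.0]
gripper_width: 0.0851
```

Emit:
{"api": "carry_out", "payload": {"deltas": [[-1,[-0.0115,-0.027,0],[0,0,0]],[-1,[-0.0115,-0.027,0],[0,0,0]],[-1,[-0.0115,-0.027,0],[0,0,0]],[-1,[-0.0115,-0.027,0],[0,0,0]],[-1,[-0.0115,-0.027,0],[0,0,0]],[-1,[-0.0115,-0.027,0],[0,0,0]],[-1,[-0.0115,-0.027,0],[0,0,0]],[-1,[-0.0115,-0.027,0],[0,0,0]],[-1,[-0.0115,-0.027,0],[0,0,0]],[-1,[0,0,0],[0,0,0]]]}}

```text
clock: 1.87
eef_pos: [0.4573, 0.191, 0.2454]
tool_rot: [-179.9, 0.1, -177.7]
contact_force: [0.9, -1.0, 0.2]
gripper_width: 0.0858
```

Run:
```python
from h import *
from station import optics,readout
t=optics.camera("top"); s=optics.camera("side")
st=readout.state(); print(st["eef_pos"],st["tool_rot"],st["joint_positions"])
print(proj(s,st["eef_pos"]),proj(t,st["eef_pos"]))
crop(t["frame"],180,200,120,90,6,"t1.png")
crop(s["frame"],170,140,110,110,5,"s1.png")
```

```text
[0.45516759 0.19598376 0.24528191] [ 1.79990436e+02 -3.65621256e-03 -1.77440468e+02] [-36.55504676   2.41022703   8.23523185 103.25956351  -0.36900988
  74.35447778  64.33204347]
[[213.35154829 190.3370317 ]] [[226.94778898 241.89045243]]
```

View pics/t1.png

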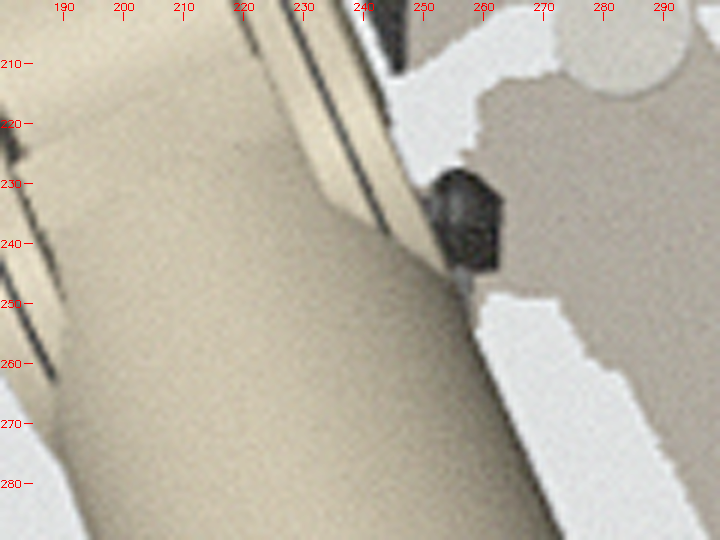

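View pics/s1.png

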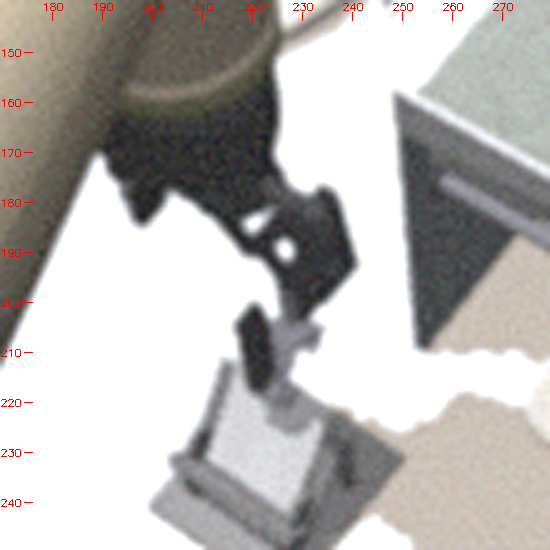

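Emit:
{"api": "carry_out", "payload": {"deltas": [[-1,[-0.007,-0.002,0.002],[0,0,0]],[-1,[0,0,0.012],[0,0,0]],[-1,[0,0,0.012],[0,0,0]],[-1,[0,0,0.012],[0,0,0]],[-1,[0,0,0.012],[0,0,0]],[-1,[0,0,0.012],[0,0,0]],[-1,[0,0,0.012],[0,0,0]],[-1,[0,0,0.012],[0,0,0]],[-1,[0,0,0.012],[0,0,0]],[-1,[0,0,0],[0,0,0]]]}}

```text
clock: 2.8
eef_pos: [0.4606, 0.1958, 0.1449]
tool_rot: [-179.9, -0.2, -177.2]
contact_force: [-1.1, -0.3, -1.0]
gripper_width: 0.0855
```

Run:
```python
from h import *
from station import optics,readout
s=optics.camera("side")
st=readout.state(); print(st["eef_pos"],st["tool_rot"],st["contact_force"])
print(proj(s,st["eef_pos"]))
crop(s["frame"],170,150,110,110,5,"s2.png")
```

```text
[0.46113511 0.19586406 0.14619958] [-1.79945158e+02 -1.24812247e-01 -1.77197294e+02] [-0.41045254 -0.1264238  -0.00536772]
[[219.39228176 208.9740011 ]]
```

View pics/s2.png

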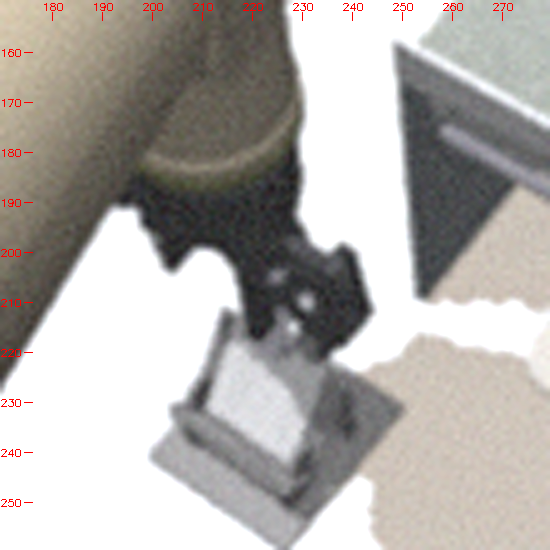

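Emit:
{"api": "carry_out", "payload": {"deltas": [[1,[-0.001,-0.001,0],[0,0,0]],[1,[0,0,0],[0,0,0]],[1,[0,0,0],[0,0,0]],[1,[0,0,0],[0,0,0]],[1,[0,0,0],[0,0,0]],[1,[0,0,0],[0,0,0]],[1,[0,0,0],[0,0,0]],[1,[0,0,0],[0,0,0]],[1,[0,0,0],[0,0,0]],[1,[0,0,0],[0,0,0]]], "newtons": 60}}

```text
clock: 3.68
eef_pos: [0.463, 0.1942, 0.1475]
tool_rot: [180.0, 0.0, -177.3]
contact_force: [-2.2, -2.3, 4.4]
gripper_width: 0.0094
```

Emit:
{"api": "carry_out", "payload": {"deltas": [[1,[0,0,-0.008],[0,0,0]],[1,[0,0,-0.012],[0,0,0]],[1,[0,0,-0.012],[0,0,0]],[1,[0,0,-0.012],[0,0,0]],[1,[0,0,-0.012],[0,0,0]],[1,[0,0,-0.012],[0,0,0]],[1,[0,0,-0.012],[0,0,0]],[1,[0,0,-0.012],[0,0,0]],[1,[0,0,0],[0,0,0]],[1,[0,0,0],[0,0,0]]]}}

```text
clock: 4.52
eef_pos: [0.4631, 0.1944, 0.2395]
tool_rot: [180.0, 0.0, -177.3]
contact_force: [-0.3, -1.0, -2.5]
gripper_width: 0.0092
```

Run:
```python
from h import *
from station import optics,readout
s=optics.camera("side")
st=readout.state(); print(st["eef_pos"],st["tool_rot"],st["contact_force"],st["joint_positions"],st["gripper_width"])
crop(s["frame"],170,120,120,120,5,"s3.png")
```

```text
[0.46280597 0.19421311 0.23880964] [-1.79994905e+02 -1.98193386e-02 -1.77292926e+02] [ 0.22337548 -0.06652535 -2.72510467] [-36.21952801   3.47051049   8.60336293 102.95803242  -0.54466387
  73.63123633  65.22905109] 0.00911066856279445
```

View pics/s3.png

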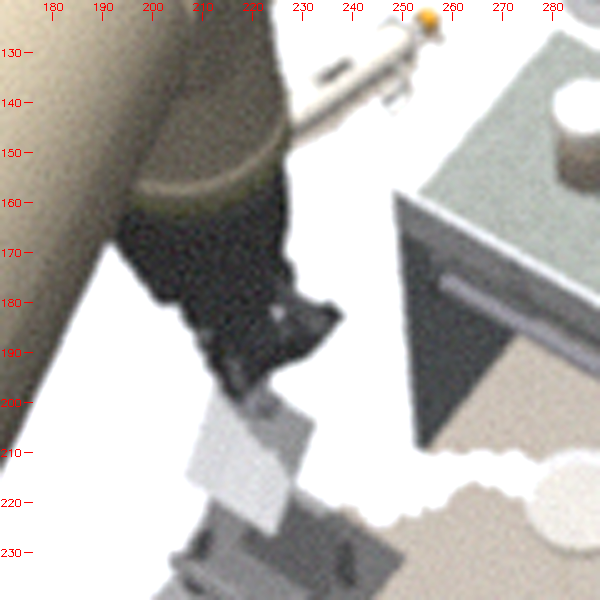

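Emit:
{"api": "carry_out", "payload": {"deltas": [[1,[0,-0.012,0],[0,0,0]],[1,[0,-0.024,0],[0,0,0]],[1,[-0.001,-0.026,0],[0,0,0]],[1,[-0.001,-0.026,0],[0,0,0]],[1,[-0.001,-0.026,0],[0,0,0]],[1,[-0.001,-0.026,0],[0,0,0]],[1,[-0.001,-0.026,0],[0,0,0]],[1,[-0.001,-0.025,0],[0,0,0]],[1,[0,-0.016,0],[0,0,0]],[1,[0,-0.008,0],[0,0,-1]]]}}

```text
clock: 5.4
eef_pos: [0.4784, -0.0239, 0.2385]
tool_rot: [-180.0, -0.1, -176.5]
contact_force: [1.1, 0.1, -2.3]
gripper_width: 0.0092
```

Emit:
{"api": "carry_out", "payload": {"deltas": [[1,[0,0,0],[0,-3,0]],[1,[0,0,0],[0,-4,0]],[1,[0,0,0],[0,-5,0]],[1,[0,0,0],[0,-5,0]],[1,[0,0,0],[0,-5,0]],[1,[0,0,0],[0,-5,0]],[1,[0,0,0],[0,-5,0]],[1,[0,0,0],[0,-3,0]],[1,[0,0,0],[0,0,0]],[1,[0,0,0],[0,0,0]]]}}

```text
clock: 6.23
eef_pos: [0.4782, -0.021, 0.2384]
tool_rot: [-180.0, 34.9, -176.3]
contact_force: [-0.2, -0.9, -1.4]
gripper_width: 0.0095
```

Run:
```python
from h import *
from station import optics,readout
s=optics.camera("side");t=optics.camera("top")
st=readout.state(); print(st["eef_pos"],st["tool_rot"],st["contact_force"],st["joint_positions"],st["gripper_width"])
T=rot(st["tool_rot"]); print(T)
print(proj(s,st["eef_pos"]),proj(t,st["eef_pos"]))
crop(s["frame"],240,150,130,120,6,"s4.png")
crop(t["frame"],260,150,130,100,6,"t4.png")
```

```text
[ 0.47932773 -0.02054079  0.23940191] [-179.99511825   34.90713689 -176.32198638] [ 0.41288677  0.03954548 -2.50598011] [-20.15076487 -25.07094061  13.82056088 132.70714074  11.63932392
  37.18166842  80.81155702] 0.009185602738818115
[[-8.18391488e-01 -6.41007117e-02  5.71074838e-01]
 [-5.26076528e-02  9.97943432e-01  3.66243224e-02]
 [-5.72248029e-01 -6.98730326e-05 -8.20080599e-01]]
[[293.45979855 234.94096548]] [[329.66431096 236.82533746]]
```

View pics/s4.png

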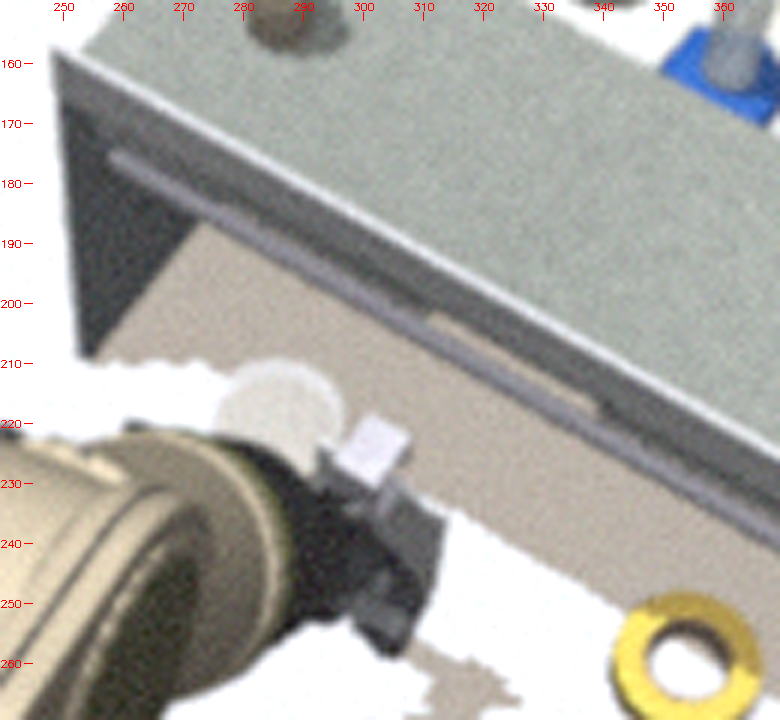

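View pics/t4.png

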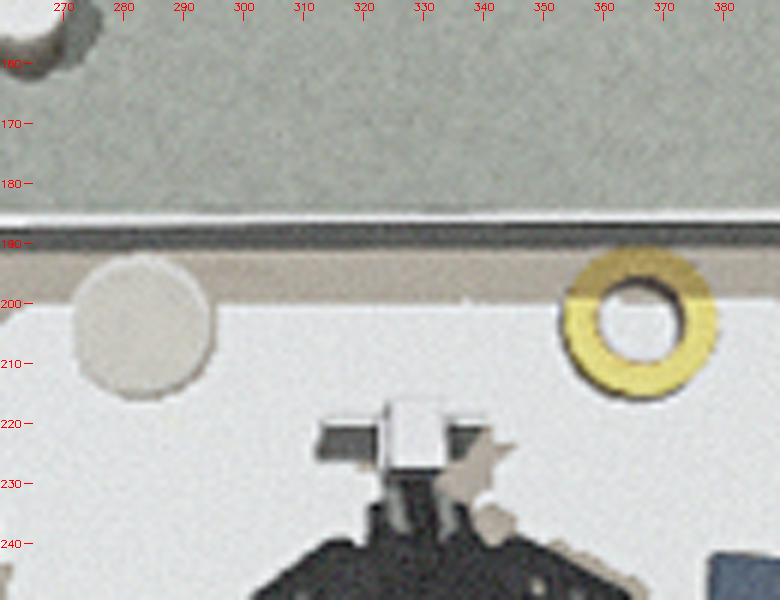

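Run:
```python
from h import *
from station import optics,readout
import pickle
s=optics.camera("side");t=optics.camera("top"); pickle.dump((t,s),open("c4.pkl","wb"))
crop(s["frame"],285,205,40,40,15,"s5.png")
crop(t["frame"],305,205,45,35,16,"t5.png")
np.set_printoptions(precision=4,suppress=True)
for f in (s,t):
    g=f["frame"]; x0,y0=(290,212) if f is s else (318,212)
    m=(g[y0:y0+25,x0:x0+25].min(2)>135) if f is s else None
    if m is not None:
        n,l,st,ce=cv2.connectedComponentsWithStats(m.astype(np.uint8)); print(st,ce+[x0,y0])
```

```text
[[  0   0  25  25 455]
 [  0   0  18  18 164]
 [ 21  21   4   2   6]] [[303.6176 224.9824]
 [297.128  220.9268]
 [312.5    233.5   ]]
```

View pics/s5.png

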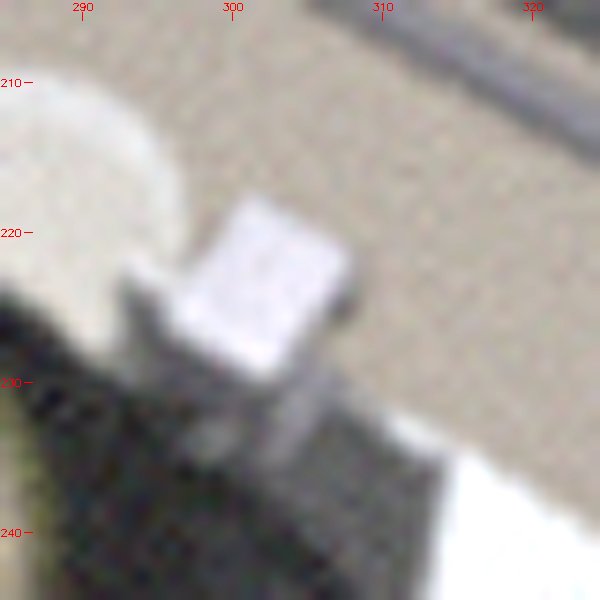

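View pics/t5.png

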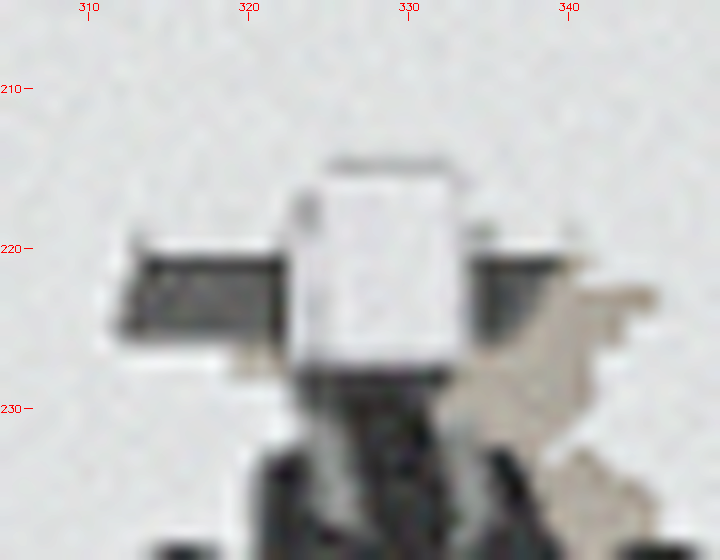

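Run:
```python
from h import *
import pickle
from station import readout
t,s=pickle.load(open("c4.pkl","rb"))
np.set_printoptions(precision=4,suppress=True)
e=readout.state()["eef_pos"]; print(e)
c,g=tri(t,(329,221.4),s,(301.9,223.5)); print("top c",c,g)
for a,b in zip([(324.8,215.5),(333.2,215.5),(333.5,227.3),(324.5,227.3)],[(301.5,217),(308,222),(302.3,230),(295.7,225)]): print(tri(t,a,s,b))
y=np.radians(3.7);Rz=np.array([[np.cos(y),-np.sin(y),0],[np.sin(y),np.cos(y),0],[0,0,1]])
org=c-[0,0,.01]
print("nominal TCP->origin", Rz.T@(org-e), "expected .041,0,-.013")
gap=np.array([.604,-.0265,.165]); print("origin in gap frame",Rz.T@(org-gap))
# consistent within side view alone: ray at z=c
for z in (.215,.22,.225,.23,.235,.24): print(z,onz(t,(329,221.4),z)[:2],onz(s,(301.9,223.5),z)[:2])
```

```text
[ 0.4796 -0.0204  0.2395]
top c [ 0.5132 -0.0183  0.24  ] 0.0015768997087874089
(array([ 0.5249, -0.0085,  0.2428]), np.float64(0.0014058111428958725))
(array([ 0.5266, -0.0267,  0.2373]), np.float64(0.00022535750396097056))
(array([ 0.501 , -0.0284,  0.2388]), np.float64(0.001393741186102588))
(array([ 0.5001, -0.0095,  0.2417]), np.float64(0.0030884595970960913))
nominal TCP->origin [ 0.0336 -0.0001 -0.0095] expected .041,0,-.013
origin in gap frame [-0.0901  0.014   0.065 ]
0.215 [ 0.5174 -0.02  ] [ 0.525  -0.0122]
0.22 [ 0.5164 -0.0196] [ 0.5228 -0.0135]
0.225 [ 0.5154 -0.0192] [ 0.5205 -0.0148]
0.23 [ 0.5145 -0.0187] [ 0.5183 -0.0161]
0.235 [ 0.5135 -0.0183] [ 0.5161 -0.0174]
0.24 [ 0.5125 -0.0178] [ 0.5139 -0.0187]
```

Emit:
{"api": "carry_out", "payload": {"deltas": [[1,[0.005,0,0.0072],[0,0,0]],[1,[0.005,0,0.0072],[0,0,0]],[1,[0.005,0,0.0072],[0,0,0]],[1,[0.005,0,0.0072],[0,0,0]],[1,[-0.009,-0.002,0.0063],[0,0,0]],[1,[-0.009,-0.002,0.0063],[0,0,0]],[1,[-0.009,-0.002,0.0063],[0,0,0]],[1,[-0.009,-0.002,0.0063],[0,0,0]],[1,[-0.009,0,0.0063],[0,0,0]],[1,[0,0,0],[0,0,0]]]}}

```text
clock: 7.27
eef_pos: [0.5357, -0.0245, 0.2035]
tool_rot: [-180.0, 35.0, -176.3]
contact_force: [0.7, 0.5, -2.4]
gripper_width: 0.009
```

Run:
```python
from h import *
from station import optics,readout
import pickle
s=optics.camera("side");t=optics.camera("top"); pickle.dump((t,s),open("c5.pkl","wb"))
np.set_printoptions(precision=4,suppress=True)
st=readout.state(); print(st["eef_pos"],st["tool_rot"],st["contact_force"],st["joint_positions"],st["gripper_width"])
crop(s["frame"],285,190,70,60,10,"s6.png")
crop(t["frame"],300,170,60,50,12,"t6.png")
```

```text
[ 0.5341 -0.0247  0.2031] [-179.9692   34.8968 -176.2785] [ 0.8692  0.1176 -2.8206] [-23.0524 -13.9985  19.4017 129.8167   8.5134  28.6856  84.7797] 0.008943299260912526
```

View pics/s6.png

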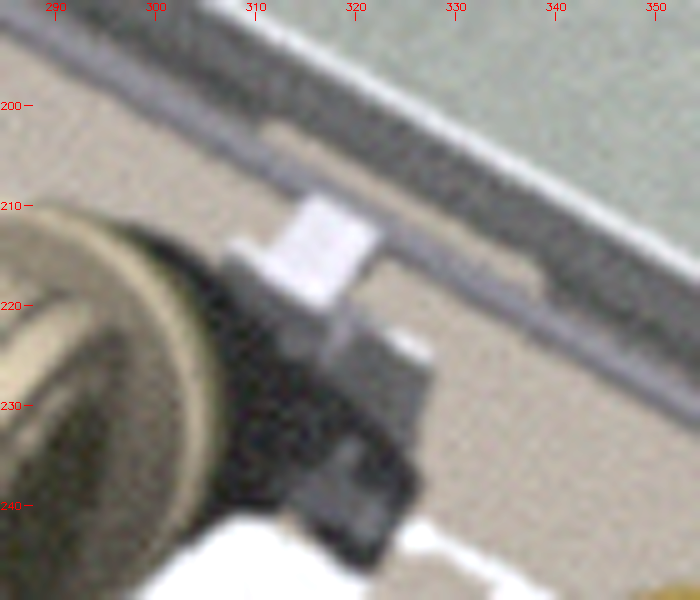

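View pics/t6.png

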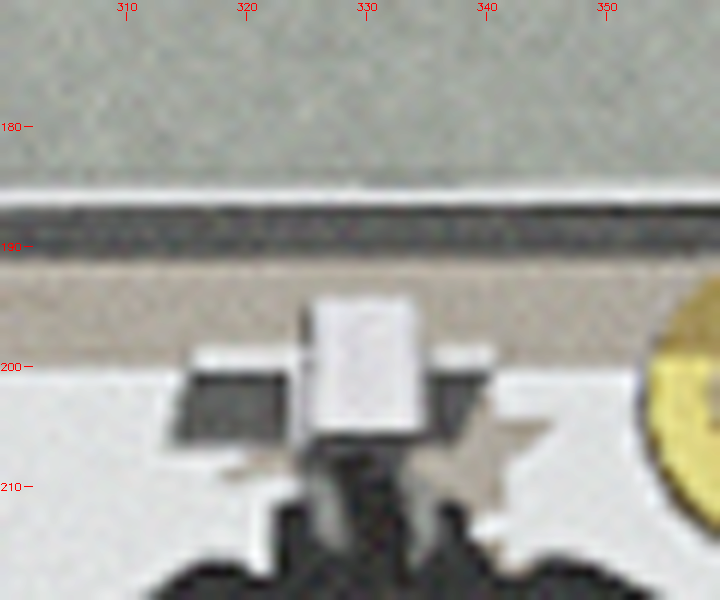

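Run:
```python
from h import *
import pickle
t,s=pickle.load(open("c5.pkl","rb"))
np.set_printoptions(precision=4,suppress=True)
e=np.array([ 0.5341,-0.0247,0.2031])
c,g=tri(t,(330,199.9),s,(316.6,214.1)); print("top c",c,g)
y=np.radians(3.7);Rz=np.array([[np.cos(y),-np.sin(y),0],[np.sin(y),np.cos(y),0],[0,0,1]])
print("TCP->origin",Rz.T@(c-[0,0,.01]-e))
gap=np.array([.604,-.0265,.165]); print("origin in gap frame",Rz.T@(c-[0,0,.01]-gap))
# panel corners: top edge ends & lower edge ends seen from top; known z relation
for P in ([(315.7,199)],[(340.3,199.3)]): print(onz(t,P[0],c[2]-.043))
for P in ([(314,206.3)],[(338.5,206)]): print(onz(t,P[0],c[2]-.115))
# side-only hook location at nominal height range
for z in (.195,.2,.205,.21): print(z, Rz.T@(onz(s,(316.6,214.1),z)-gap), Rz.T@(onz(t,(330,199.9),z)-gap))
```

```text
top c [ 0.5693 -0.0221  0.2061] 0.002760977699293872
TCP->origin [ 0.0353  0.0004 -0.007 ]
origin in gap frame [-0.0343  0.0067  0.0311]
[0.5788 0.0084 0.1631]
[ 0.5814 -0.049   0.1631]
[0.5774 0.0077 0.0911]
[ 0.5817 -0.0531  0.0911]
0.195 [-0.0275  0.0083  0.03  ] [-0.0328  0.0064  0.03  ]
0.2 [-0.03    0.0072  0.035 ] [-0.034   0.0069  0.035 ]
0.205 [-0.0326  0.0061  0.04  ] [-0.0352  0.0074  0.04  ]
0.21 [-0.0351  0.0051  0.045 ] [-0.0363  0.008   0.045 ]
```

Emit:
{"api": "carry_out", "payload": {"deltas": [[1,[0.0034,0,0.0049],[0,0,0]],[1,[0.0034,0,0.0049],[0,0,0]],[1,[0,0,0],[0,0,0]],[1,[-0.0045,0,0.0031],[0,0,0]],[1,[-0.0045,0,0.0031],[0,0,0]],[1,[-0.0045,0,0.0031],[0,0,0]],[1,[-0.0045,0,0.0031],[0,0,0]],[1,[-0.0045,0,0.0031],[0,0,0]],[1,[-0.0045,0,0.0031],[0,0,0]],[1,[0,0,0],[0,0,0]]]}}

```text
clock: 8.2
eef_pos: [0.5684, -0.0223, 0.1927]
tool_rot: [-180.0, 35.0, -176.3]
contact_force: [-0.6, -0.0, -2.6]
gripper_width: 0.0092
```

Run:
```python
from h import *
from station import optics,readout
import pickle
s=optics.camera("side");t=optics.camera("top"); pickle.dump((t,s),open("c6.pkl","wb"))
np.set_printoptions(precision=4,suppress=True)
st=readout.state(); print(st["eef_pos"],st["tool_rot"],st["contact_force"],st["gripper_width"])
crop(s["frame"],285,180,70,60,10,"s7.png")
crop(t["frame"],300,170,60,50,12,"t7.png")
```

```text
[ 0.5674 -0.0225  0.1923] [-179.9894   34.9722 -176.2951] [-0.4497  0.4371 -3.0074] 0.009113313732650292
```

View pics/s7.png

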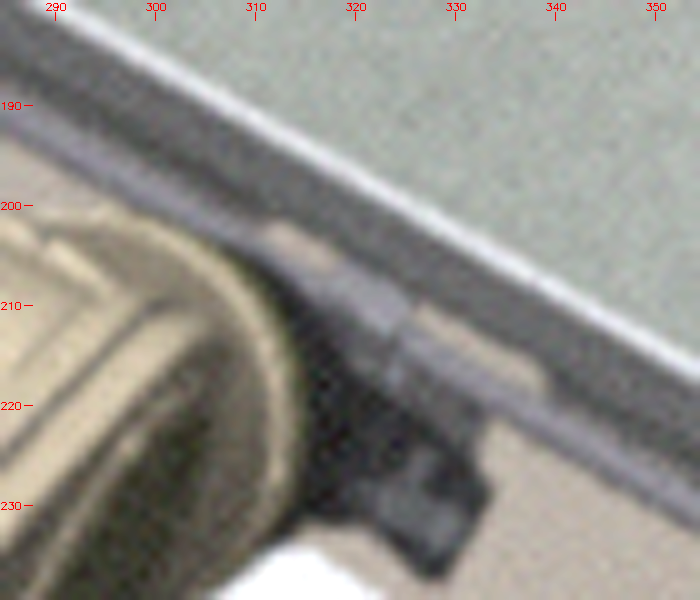

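View pics/t7.png

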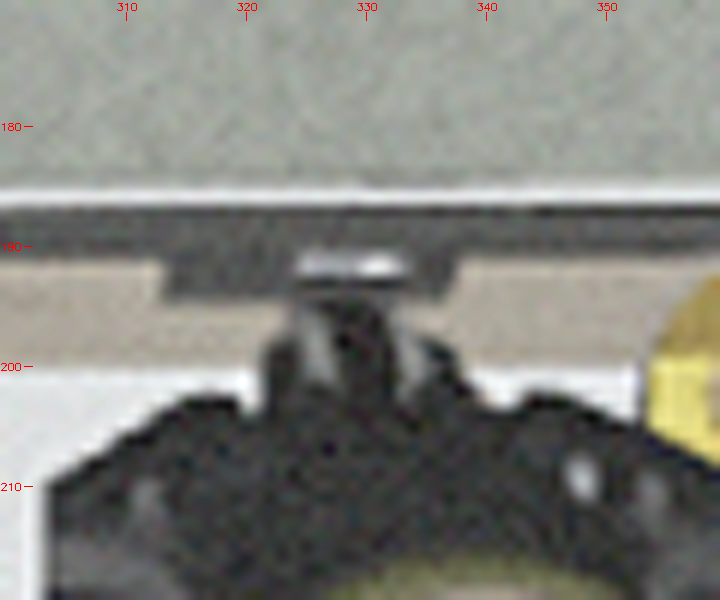

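Run:
```python
from h import *
import pickle
t,s=pickle.load(open("c6.pkl","rb"))
y=np.radians(3.7);Rz=np.array([[np.cos(y),-np.sin(y),0],[np.sin(y),np.cos(y),0],[0,0,1]])
gap=np.array([.604,-.0265,.165])
org=np.array([.5674,-.0225,.1923])+Rz@[.036,0,-.008]
G=lambda p:gap+Rz@np.array(p)
O=lambda p:org+Rz@np.array(p)
def draw(c,x,yy,w,h,k,name):
    f=np.clip(cv2.resize(c["frame"][yy:yy+h,x:x+w],None,fx=k,fy=k,interpolation=cv2.INTER_CUBIC)*1.6,0,255).astype(np.uint8)
    def ln(P,col,cl=False):
        q=proj(c,P); q=((q-[x,yy]+.5)*k).astype(np.int32); cv2.polylines(f,[q],cl,col,1)
    ln([G((0,-.2,0)),G((0,.2,0))],(0,0,255))
    ln([G((0,.04,.016)),G((0,.04,.06))],(255,0,255)); ln([G((0,-.04,.016)),G((0,-.04,.06))],(255,0,255))
    ln([G((0,-.2,.016)),G((0,-.04,.016))],(255,0,255));ln([G((0,.2,.016)),G((0,.04,.016))],(255,0,255))
    ln([G((-.02,-.21,.096)),G((-.02,.21,.096))],(0,255,255))
    ln([G((-.02,-.21,.06)),G((-.02,.21,.06))],(0,255,255))
    ln([O((-.013,-.01,.01)),O((.013,-.01,.01)),O((.013,.01,.01)),O((-.013,.01,.01))],(0,255,0),True)
    ln([O((.010,-.03,-.033)),O((.01,.03,-.033)),O((.01,.03,-.105)),O((.01,-.03,-.105))],(255,255,0),True)
    cv2.imwrite("pics/"+name,f)
draw(s,285,180,70,60,11,"s8.png"); draw(t,300,170,60,50,12,"t8.png"); draw(s,240,150,170,115,4.6,"s8b.png")
```

```text
(no output)
```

View pics/s8.png

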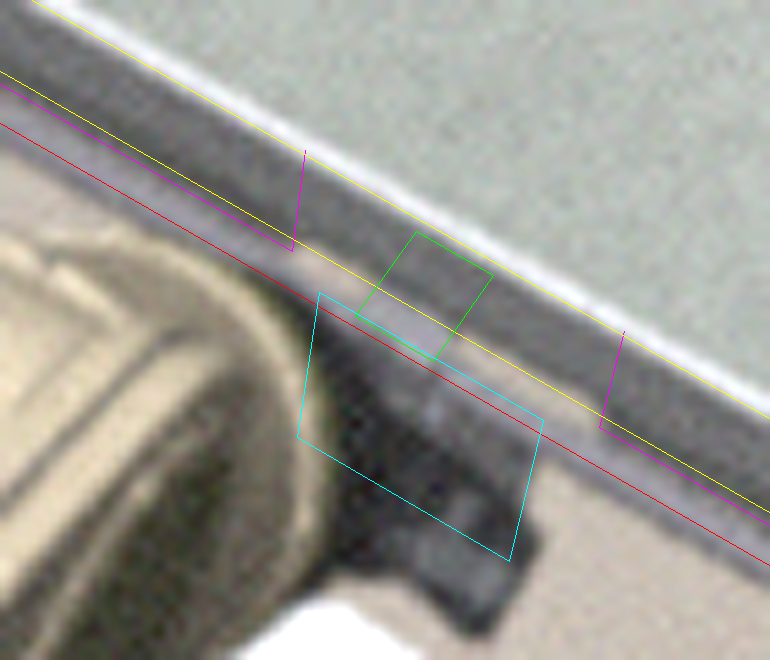

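View pics/t8.png

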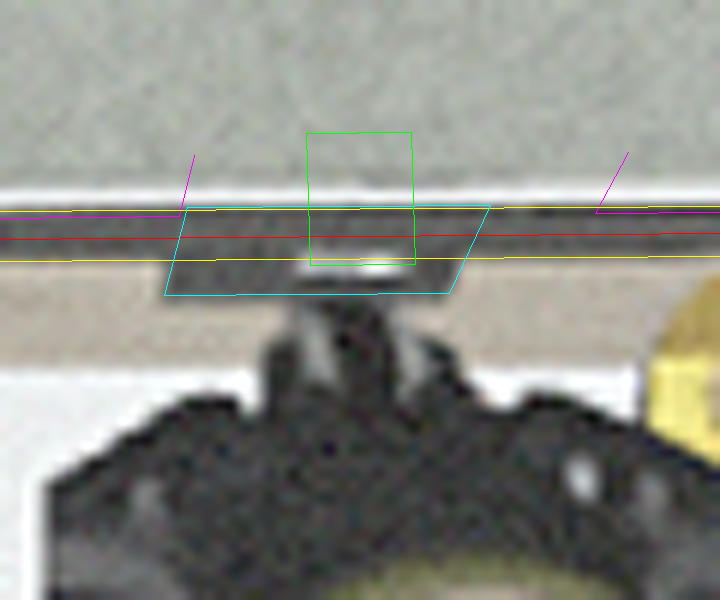

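View pics/s8b.png

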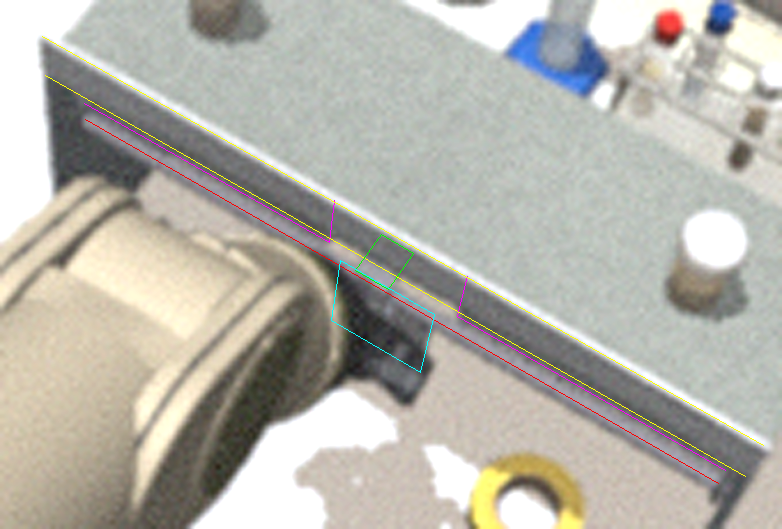

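Emit:
{"api": "carry_out", "payload": {"deltas": [[1,[-0.0008,0,0.0006],[0,0,0]],[1,[0.0012,0,0.0016],[0,0,0]],[1,[0.0012,0,0.0016],[0,0,0]],[1,[0.0012,0,0.0016],[0,0,0]],[1,[0.0011,0,0.0016],[0,0,0]],[1,[0.0011,0,0.0016],[0,0,0]],[1,[0.0011,0,0.0016],[0,0,0]],[1,[0,0,0],[0,0,0]],[1,[0,0,0],[0,0,0]],[1,[0,0,0],[0,0,0]]]}}

```text
clock: 9.13
eef_pos: [0.5683, -0.0225, 0.1808]
tool_rot: [180.0, 35.0, -176.3]
contact_force: [0.0, 0.4, -2.4]
gripper_width: 0.009
```

Run:
```python
from station import readout
st=readout.state(); print(st["eef_pos"],st["tool_rot"],st["contact_force"],st["torque"],st["gripper_width"])
```

```text
[ 0.56825123 -0.02246459  0.18076789] [ 179.99354456   35.00373516 -176.30584487] [ 0.00510974  0.4135219  -2.35012909] [-0.04501673  0.86908323  0.00721677] 0.009009301314665333
```

Emit:
{"api": "carry_out", "payload": {"deltas": [[1,[0.0006,0,0.0008],[0,0,0]],[1,[0.0006,0,0.0008],[0,0,0]],[1,[0.0006,0,0.0008],[0,0,0]],[1,[0.0006,0,0.0008],[0,0,0]],[1,[0.0006,0,0.0008],[0,0,0]],[1,[0.0006,0,0.0008],[0,0,0]],[1,[0,0,0],[0,0,0]],[1,[0,0,0],[0,0,0]],[1,[0,0,0],[0,0,0]],[1,[0,0,0],[0,0,0]]]}}

```text
clock: 9.97
eef_pos: [0.5683, -0.0224, 0.175]
tool_rot: [180.0, 35.0, -176.3]
contact_force: [6.6, 0.7, -3.2]
gripper_width: 0.0094
```

Run:
```python
from station import readout
st=readout.state(); print(st["eef_pos"],st["tool_rot"],st["contact_force"],st["torque"],st["gripper_width"])
```

```text
[ 0.56832094 -0.02244782  0.17495264] [ 179.99899921   35.04210039 -176.29822798] [ 6.64387114  0.72584783 -3.16342506] [-0.02645517  0.09992596 -0.00923162] 0.009409571250667948
```

Emit:
{"api": "carry_out", "payload": {"deltas": [[1,[-0.0008,0,0.0006],[0,0,0]],[1,[-0.0008,0,0.0006],[0,0,0]],[1,[0,0,0],[0,0,0]],[1,[0,0,0],[0,0,0]],[1,[0,0,0],[0,0,0]],[1,[0,0,0],[0,0,0]],[1,[0,0,0],[0,0,0]],[1,[0,0,0],[0,0,0]],[1,[0,0,0],[0,0,0]],[1,[0,0,0],[0,0,0]]]}}

```text
clock: 10.8
eef_pos: [0.57, -0.0223, 0.1747]
tool_rot: [180.0, 35.0, -176.3]
contact_force: [0.1, 0.1, -1.9]
gripper_width: 0.0091
```

Run:
```python
from h import *
from station import optics,readout
import pickle
s=optics.camera("side");t=optics.camera("top"); pickle.dump((t,s),open("c7.pkl","wb"))
st=readout.state(); print(st["eef_pos"],st["tool_rot"],st["contact_force"],st["torque"],st["gripper_width"])
crop(s["frame"],285,180,70,60,10,"s9.png")
crop(t["frame"],300,170,60,50,12,"t9.png")
```

```text
[ 0.5700116  -0.02232125  0.17465424] [ 179.99346367   35.00228924 -176.30158005] [ 0.47546994 -0.05905277 -2.00558501] [-0.09508086  0.95221848  0.00578133] 0.008889118962080174
```

View pics/s9.png

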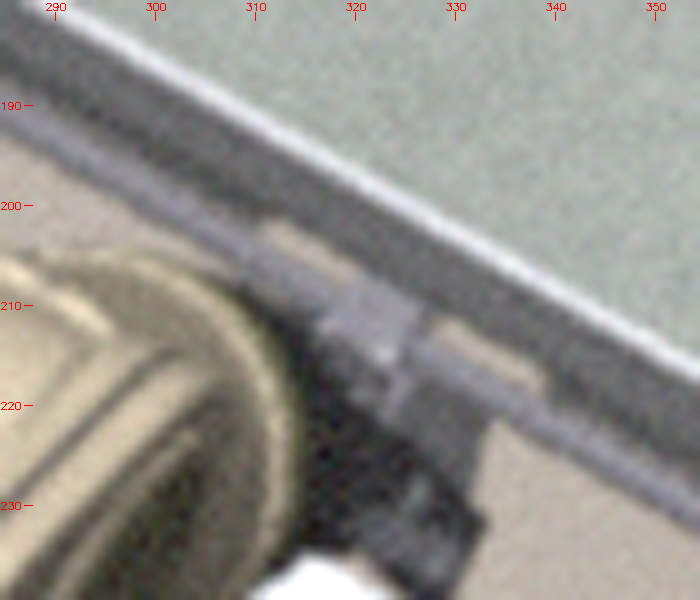

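View pics/t9.png

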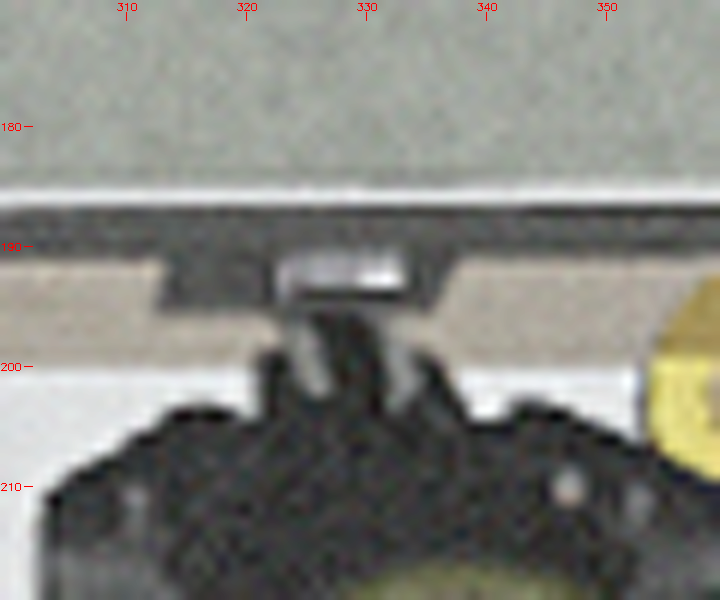

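Emit:
{"api": "carry_out", "payload": {"deltas": [[1,[-0.0008,0,0.0006],[0,0,0]],[1,[0.0006,0,0.0008],[0,0,0]],[1,[0.0003,0,0.0004],[0,0,0]],[1,[0.0003,0,0.0004],[0,0,0]],[1,[0,0,0],[0,0,0]],[1,[0,0,0],[0,0,0]],[1,[0,0,0],[0,0,0]],[1,[0,0,0],[0,0,0]],[1,[0,0,0],[0,0,0]],[1,[0,0,0],[0,0,0]]]}}

```text
clock: 11.73
eef_pos: [0.5709, -0.0223, 0.1726]
tool_rot: [180.0, 35.0, -176.3]
contact_force: [0.1, 0.8, -1.5]
gripper_width: 0.0091
```

Run:
```python
from station import readout
st=readout.state(); print(st["eef_pos"],st["tool_rot"],st["contact_force"],st["torque"],st["gripper_width"])
```

```text
[ 0.57093207 -0.02227737  0.17262427] [ 179.99316753   35.00162378 -176.30274966] [ 0.10311715  0.79630535 -1.47091907] [ 0.00909792  0.92244311 -0.01591892] 0.009092858507732081
```

Emit:
{"api": "carry_out", "payload": {"deltas": [[1,[0.0003,0,0.0004],[0,0,0]],[1,[0.0003,0,0.0004],[0,0,0]],[1,[0.0003,0,0.0004],[0,0,0]],[1,[0,0,0],[0,0,0]],[1,[0,0,0],[0,0,0]],[1,[0,0,0],[0,0,0]],[1,[0,0,0],[0,0,0]],[1,[0,0,0],[0,0,0]],[1,[0,0,0],[0,0,0]],[1,[0,0,0],[0,0,0]]]}}

```text
clock: 12.57
eef_pos: [0.5709, -0.0223, 0.1711]
tool_rot: [180.0, 35.0, -176.3]
contact_force: [-0.1, 0.1, -2.3]
gripper_width: 0.0092
```

Emit:
{"api": "carry_out", "payload": {"deltas": [[1,[0.0003,0,0.0004],[0,0,0]],[1,[0.0003,0,0.0004],[0,0,0]],[1,[0.0003,0,0.0004],[0,0,0]],[1,[0,0,0],[0,0,0]],[1,[0,0,0],[0,0,0]],[1,[0,0,0],[0,0,0]],[1,[0,0,0],[0,0,0]],[1,[0,0,0],[0,0,0]],[1,[0,0,0],[0,0,0]],[1,[0,0,0],[0,0,0]]]}}

```text
clock: 13.4
eef_pos: [0.5709, -0.0223, 0.1696]
tool_rot: [180.0, 35.0, -176.3]
contact_force: [0.2, -0.6, -1.8]
gripper_width: 0.009
```

Run:
```python
from h import *
from station import optics,readout
import pickle
s=optics.camera("side");t=optics.camera("top"); pickle.dump((t,s),open("c8.pkl","wb"))
st=readout.state(); print(st["eef_pos"],st["tool_rot"],st["contact_force"],st["torque"],st["gripper_width"])
crop(s["frame"],300,190,50,45,15,"s10.png")
```

```text
[ 0.57085697 -0.02227214  0.16963412] [ 179.99278993   35.00525448 -176.30320332] [-0.25408264 -0.31544575 -2.0243653 ] [-0.03605751  0.86469064 -0.03616332] 0.009528810255341299
```

View pics/s10.png

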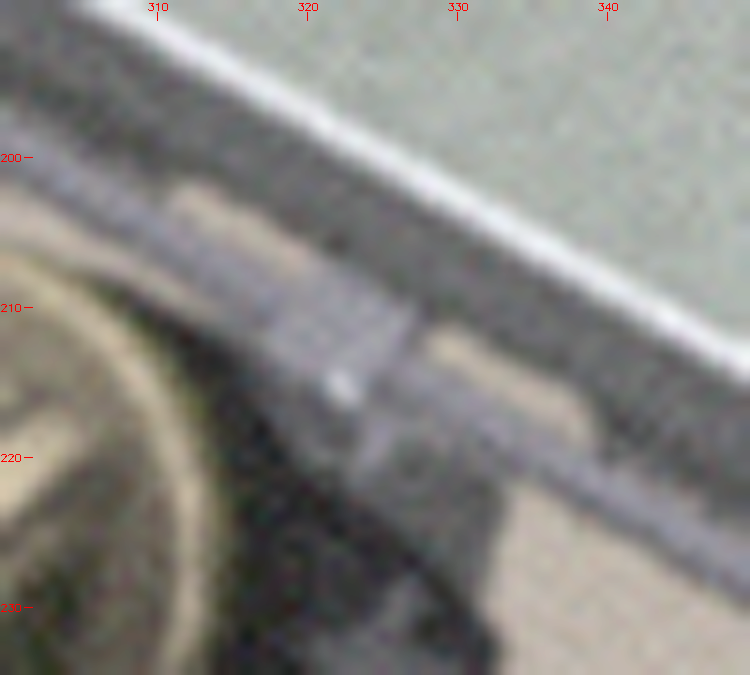

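Run:
```python
from h import *
import pickle
t,s=pickle.load(open("c8.pkl","rb"))
y=np.radians(3.7);Rz=np.array([[np.cos(y),-np.sin(y),0],[np.sin(y),np.cos(y),0],[0,0,1]])
gap=np.array([.604,-.0265,.165])
for dz in (0,.003,.006):
  print(dz,[proj(s,gap+Rz@np.array([a,b+.0065,.01+dz])).round(1).tolist() for a,b in((-.013,-.01),(-.013,.01),(.013,.01),(.013,-.01))])
```

```text
0 [[[323.2, 216.0]], [[316.2, 212.0]], [[321.7, 204.3]], [[328.6, 208.3]]]
0.003 [[[323.3, 215.4]], [[316.3, 211.4]], [[321.8, 203.8]], [[328.7, 207.7]]]
0.006 [[[323.4, 214.8]], [[316.4, 210.8]], [[321.9, 203.2]], [[328.8, 207.1]]]
```

Emit:
{"api": "carry_out", "payload": {"deltas": [[1,[0.0003,0,0.0004],[0,0,0]],[1,[0.0003,0,0.0004],[0,0,0]],[1,[0.0003,0,0.0004],[0,0,0]],[1,[0,0,0],[0,0,0]],[1,[0,0,0],[0,0,0]],[1,[0,0,0],[0,0,0]],[1,[0,0,0],[0,0,0]],[1,[0,0,0],[0,0,0]],[1,[0,0,0],[0,0,0]],[1,[0,0,0],[0,0,0]]]}}

```text
clock: 14.33
eef_pos: [0.5716, -0.0222, 0.1692]
tool_rot: [180.0, 35.1, -176.3]
contact_force: [-2.7, -0.2, 5.5]
gripper_width: 0.0091
```

Emit:
{"api": "carry_out", "payload": {"deltas": [[1,[-0.0003,0.001,-0.0005],[0,0,0]],[1,[0,0.004,0],[0,0,0]],[1,[0,0.006,0],[0,0,0]],[1,[0,0.006,0],[0,0,0]],[1,[0,0.006,0],[0,0,0]],[1,[0,0.006,0],[0,0,0]],[1,[0,0.006,0],[0,0,0]],[1,[0,0.006,0],[0,0,0]],[1,[0,0.004,0],[0,0,0]],[1,[0,0,0],[0,0,0]]]}}

```text
clock: 15.17
eef_pos: [0.5683, 0.0237, 0.1693]
tool_rot: [180.0, 35.1, -176.2]
contact_force: [-0.3, 1.4, 4.2]
gripper_width: 0.0092
```

Run:
```python
from h import *
from station import optics,readout
s=optics.camera("side");t=optics.camera("top")
st=readout.state(); print(st["eef_pos"],st["tool_rot"],st["contact_force"],st["torque"],st["gripper_width"])
crop(s["frame"],260,170,80,70,9,"s11.png")
crop(t["frame"],260,170,100,60,8,"t11.png")
```

```text
[0.56829559 0.02356452 0.1693035 ] [ 179.96612615   35.08523138 -176.23095001] [0.52657277 3.25027499 3.89376038] [ 0.53835032 -0.05833705  0.48502595] 0.009203198634311807
```

View pics/s11.png

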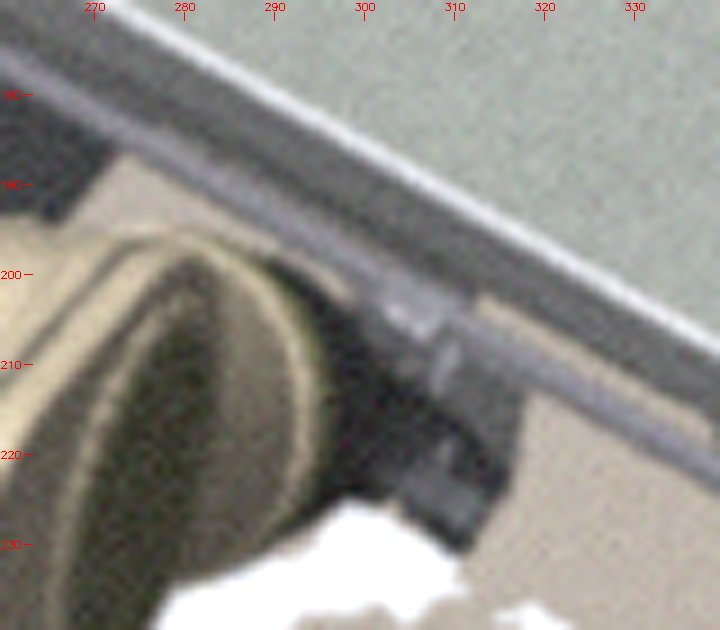

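View pics/t11.png

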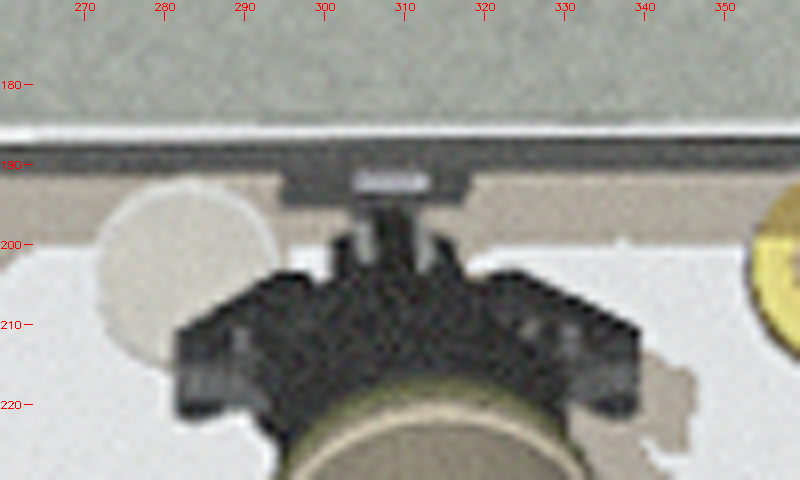

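Emit:
{"api": "carry_out", "payload": {"deltas": [[1,[-0.0002,0.003,-0.0002],[0,0,0]],[1,[0,0.006,0],[0,0,0]],[1,[0,0.007,0],[0,0,0]],[1,[0,0.007,0],[0,0,0]],[1,[0,0.007,0],[0,0,0]],[1,[0,0.007,0],[0,0,0]],[1,[0,0.007,0],[0,0,0]],[1,[0,0.007,0],[0,0,0]],[1,[0,0.005,0],[0,0,0]],[1,[0,0.002,0],[0,0,0]]]}}

```text
clock: 16.1
eef_pos: [0.5644, 0.0803, 0.1693]
tool_rot: [-180.0, 35.0, -176.3]
contact_force: [-0.3, -4.6, 5.2]
gripper_width: 0.0092
```

Run:
```python
from h import *
from station import optics,readout
import pickle
s=optics.camera("side");t=optics.camera("top"); pickle.dump((t,s),open("c9.pkl","wb"))
st=readout.state(); print(st["eef_pos"],st["tool_rot"],st["contact_force"],st["torque"],st["gripper_width"])
y=np.radians(3.7);Rz=np.array([[np.cos(y),-np.sin(y),0],[np.sin(y),np.cos(y),0],[0,0,1]])
gap=np.array([.604,-.0265,.165]); print(Rz.T@(st["eef_pos"]-gap))
crop(s["frame"],250,160,80,70,9,"s12.png")
crop(t["frame"],245,170,80,60,10,"t12.png")
```

```text
[0.56444095 0.08045832 0.16933569] [ 179.99381472   35.03653002 -176.32471954] [-0.23623929 -0.86437873  4.50397649] [-0.05911704 -0.17256337 -0.06584894] 0.009234880446076349
[-0.03257433  0.10928822  0.00433569]
```

View pics/s12.png

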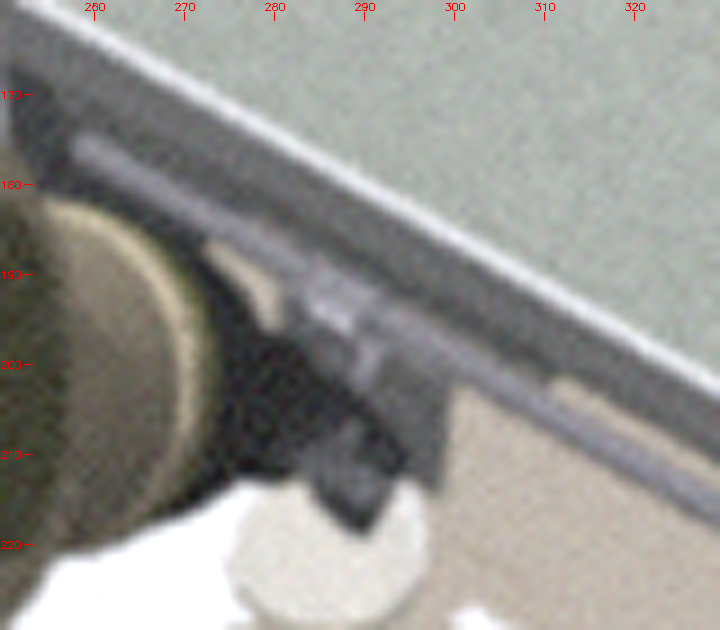

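View pics/t12.png

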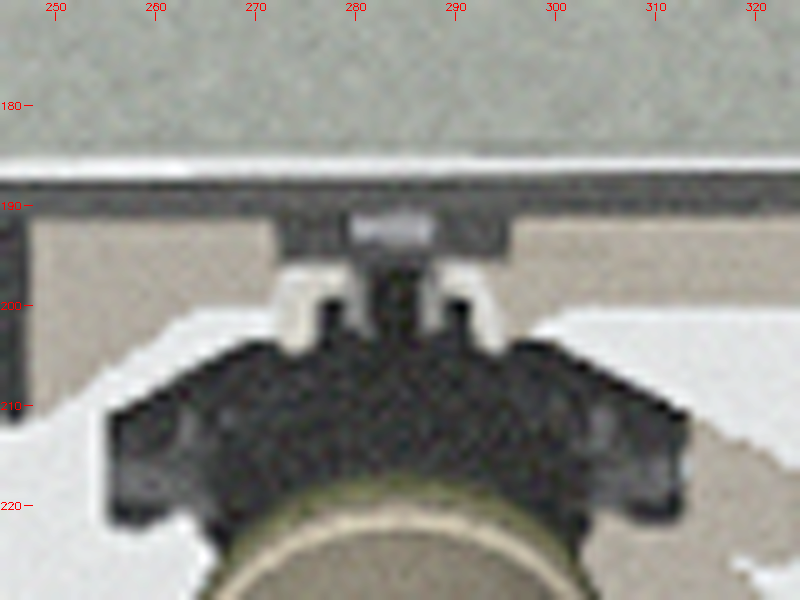

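Run:
```python
from h import *
import pickle
t,s=pickle.load(open("c9.pkl","rb"))
y=np.radians(3.7);Rz=np.array([[np.cos(y),-np.sin(y),0],[np.sin(y),np.cos(y),0],[0,0,1]])
gap=np.array([.604,-.0265,.165])
f=lambda p:(Rz.T@(p-gap)).round(4)
print("hook front-edge top",f(onz(t,(283.8,193.5),.175)),"side",f(onz(s,((280.5+288.5)/2+1,(193+196.8)/2-.5),.175)))
print("panel low top view",f(onz(t,(272.7,195),.06)),f(onz(t,(295,195.3),.06)))
print("dish",f(onz(t,(283.5,204.2),.009)),f(onz(s,(286.5,220.5),.009)))
```

```text
hook front-edge top [-0.0121  0.1109  0.01  ] side [-0.0133  0.1067  0.01  ]
panel low top view [ 0.013   0.1393 -0.105 ] [ 0.0119  0.082  -0.105 ]
dish [ 0.0002  0.1116 -0.156 ] [ 0.0007  0.1085 -0.156 ]
```

Emit:
{"api": "carry_out", "payload": {"deltas": [[1,[-0.0002,0,-0.0003],[0,0,0]],[1,[0,0,0],[0,0,0]],[1,[0,0,0],[0,0,0]],[1,[0,0,0],[0,0,0]],[0.4,[0,0,0],[0,0,0]],[0.1,[0,0,0],[0,0,0]],[0,[0,0,0],[0,0,0]],[0,[0,0,0],[0,0,0]],[0,[0,0,0],[0,0,0]],[0,[0,0,0],[0,0,0]]]}}

```text
clock: 17.03
eef_pos: [0.564, 0.0805, 0.1691]
tool_rot: [-180.0, 35.0, -176.3]
contact_force: [-0.0, -0.8, 1.0]
gripper_width: 0.0429
```

Run:
```python
from h import *
from station import optics,readout
s=optics.camera("side");t=optics.camera("top")
st=readout.state(); print(st["eef_pos"],st["tool_rot"],st["contact_force"],st["torque"],st["gripper_width"])
crop(s["frame"],250,160,80,70,9,"s13.png")
crop(t["frame"],245,170,80,60,10,"t13.png")
```

```text
[0.56407484 0.08046222 0.16926082] [ 179.99826265   34.99173431 -176.30153927] [-0.07749012 -0.12684975  0.70492912] [-0.04872477  0.60450291  0.00736381] 0.04267927685380572
```

View pics/s13.png

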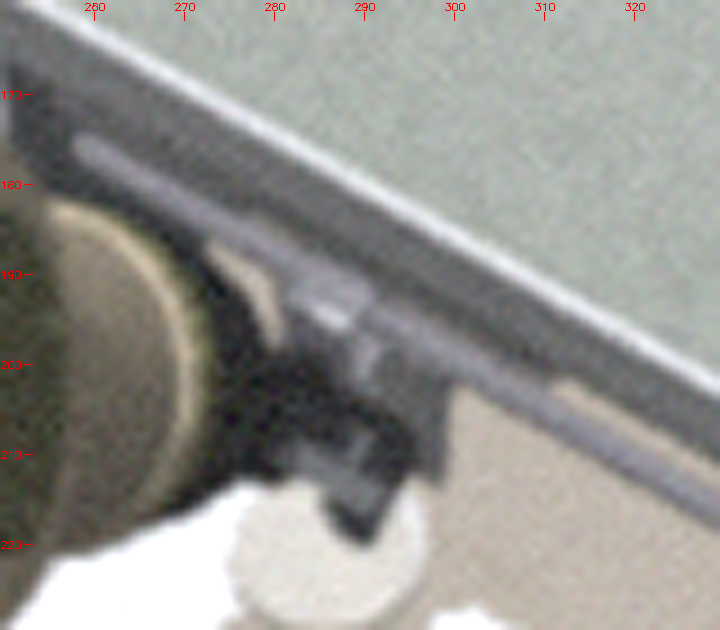

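View pics/t13.png

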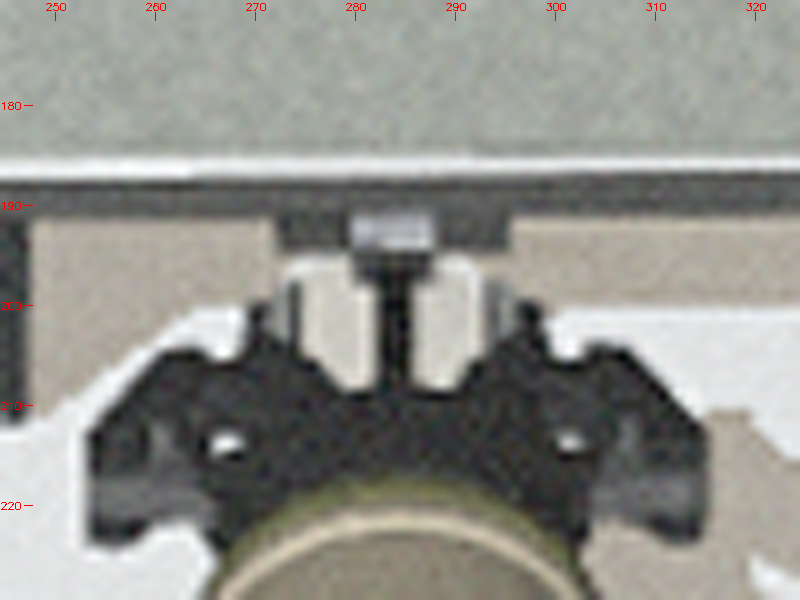

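Emit:
{"api": "carry_out", "payload": {"deltas": [[0,[0,0,-0.005],[0,0,0]],[0,[0,0,-0.01],[0,0,0]],[0,[0,0,-0.012],[0,0,0]],[0,[0,0,-0.012],[0,0,0]],[0,[0,0,-0.012],[0,0,0]],[0,[0,0,-0.012],[0,0,0]],[0,[0,0,-0.012],[0,0,0]],[0,[0,0,-0.012],[0,0,0]],[0,[0,0,-0.012],[0,0,0]],[0,[0,0,-0.008],[0,0,0]]]}}

```text
clock: 17.97
eef_pos: [0.5025, 0.0765, 0.2583]
tool_rot: [180.0, 35.1, -176.3]
contact_force: [0.4, 0.7, -0.2]
gripper_width: 0.0427
```

Run:
```python
from h import *
from station import optics,readout
import pickle
s=optics.camera("side");t=optics.camera("top"); pickle.dump((t,s),open("c10.pkl","wb"))
st=readout.state(); print(st["clock"],st["eef_pos"],st["tool_rot"],st["contact_force"],st["gripper_width"])
crop(s["frame"],230,120,200,150,4,"s14.png")
crop(t["frame"],225,130,215,90,3.7,"t14.png")
```

```text
18.0667 [0.50296443 0.07672221 0.25856065] [ 179.93114211   35.13994783 -176.32445442] [ 0.9854443  -0.13937427 -0.1151468 ] 0.04252777593401036
```

View pics/s14.png

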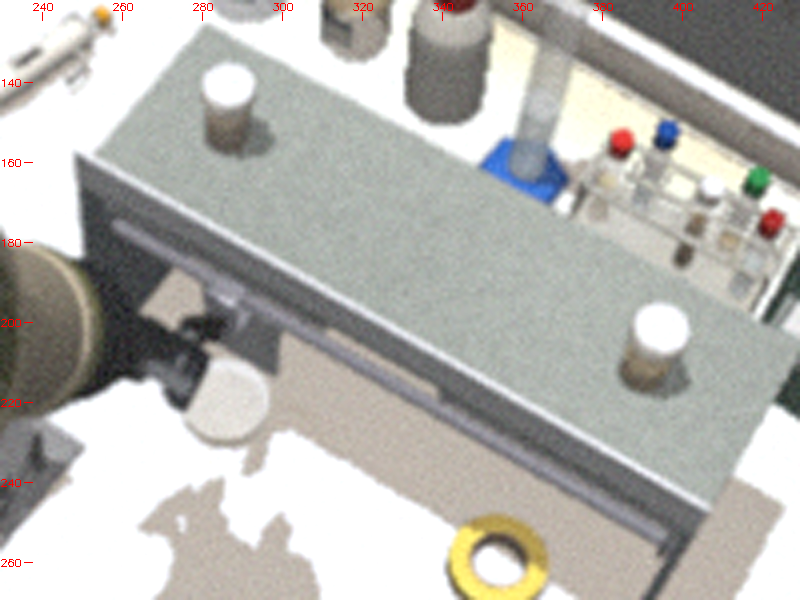

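View pics/t14.png

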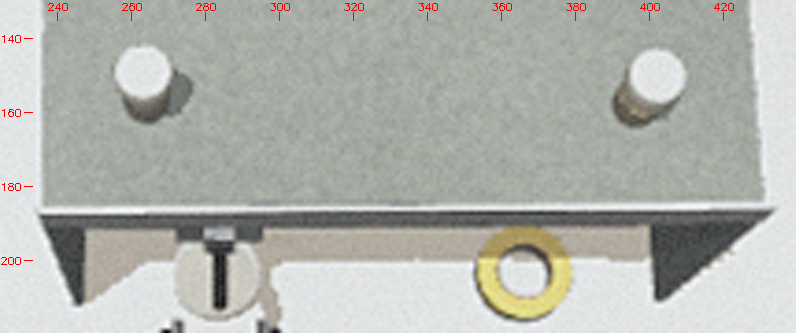

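Emit:
{"api": "carry_out", "payload": {"deltas": [[0,[0,0,-0.008],[0,0,0]],[0,[0,0,-0.01],[0,0,0]],[0,[0,0,-0.01],[0,0,0]],[0,[0,0,-0.008],[0,0,0]],[0,[0,0,0],[0,0,0]],[0,[0,0,0],[0,0,0]],[0,[0,0,0],[0,0,0]],[0,[0,0,0],[0,0,0]],[0,[0,0,0],[0,0,0]],[0,[0,0,0],[0,0,0]]]}}

```text
clock: 18.9
eef_pos: [0.4823, 0.0751, 0.286]
tool_rot: [-180.0, 35.0, -176.3]
contact_force: [-0.4, -0.5, -0.4]
gripper_width: 0.0428
```

Run:
```python
from h import *
from station import optics,readout
s=optics.camera("side");t=optics.camera("top")
st=readout.state(); print(st["clock"],st["eef_pos"],st["contact_force"],st["gripper_width"])
crop(s["frame"],250,160,70,70,9,"s15.png")
crop(t["frame"],245,175,70,45,11,"t15.png")
```

```text
19.0 [0.48230011 0.07514701 0.28623604] [-0.82643791 -0.6228268  -0.33338302] 0.04282815291503586
```

View pics/s15.png

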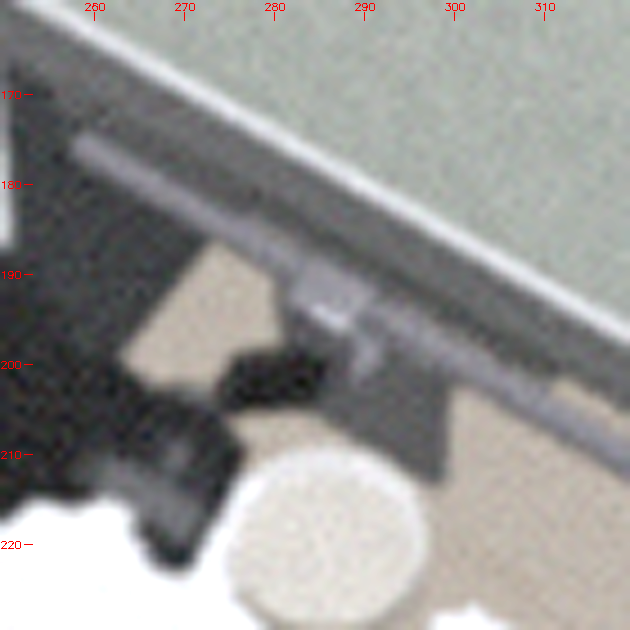

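View pics/t15.png

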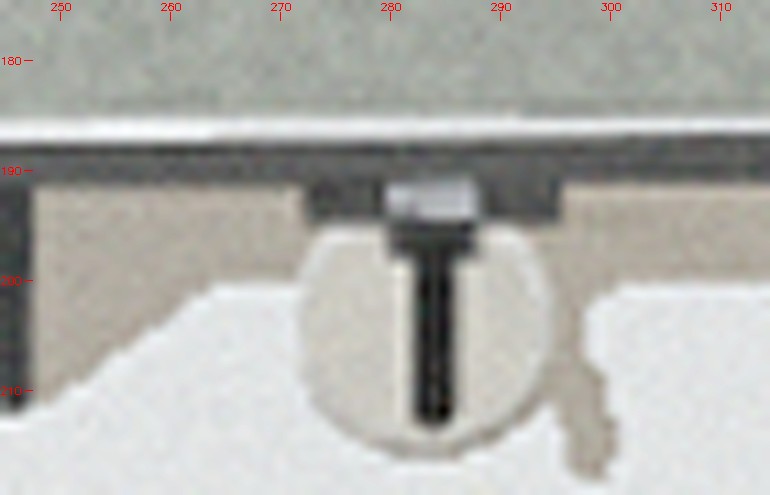

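```bash
python3 -c "
from station import manip
print(manip.finish_job())"
```

```text
the job is handed in; nothing more can be done
None
```

The carrier is hanging on the rail over the petri dish and has been released. I handed the job in at about 19 s; it reports no verdict.

**What I did:** I took the carrier by its grip, lifted it out of the rest and tilted it upright. I hooked it over the rail about 6 mm left of the gap's middle and slid it about 103 mm left under the keeper. Then I opened the gripper and drew it back along the slant of the grip.

**Last checks:**
- **Centring:** Just before release, the hook was within 1 to 2 mm of the dish centre along the rail in both views. I did not measure it again afterwards, but it looked in the same place in the pictures.
- **Hang and clearance:** In the last pictures the hook sits on the rail and the panel hangs upright, with the hand clear of it. The wrist force read about 1 N, which is at noise level.
- **Other things:** The dish, tape roll and jars look unmoved in the last views of them.

**What disagreed:**
- **Grasp height:** The grasp was about 10 mm lower on the grip than I first worked out, so the hook seated with the gripper about 4 mm lower than the camera estimate.
- **Brush on the rail:** While lowering, the hook pressed against the rail with about 7 N. I moved it back 1.7 mm and the force went away.

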